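# Refit the lever of the bench specimen press

### The job

The lever of the small bench press was taken off for cleaning: lay it back on the press with its eye between the two ears of the clevis and its bar on the ram, line up the holes, and push the clevis pin through both ears and the eye until its shoulder stops against the ear (either side will do). Then, with the pin home, push the lever's handle down as far as it goes and let it rise again, to see that it works on its pin. Leave the other things on the bench standing where they are.

Things in the scene. Friction and masses are not known exactly. Their poses are not given: they have to be found in the camera images.
- press: Grey C-frame bench press, screwed down; base plate 155 x 110 x 14 mm. Origin under it. x level, from the handle side towards its clevis (away from the robot, -0.2 to 0.35 rad), y along the clevis holes, z up. Clevis on top of the column at x = 45 mm, ram at x = -40 mm. Nothing on it is higher than 126 mm; beside the ears its highest part is the column, 90 mm high.
- clevis (a point): Middle of the gap between the two steel ears, on the axis of their holes, 110 mm above the worktop. Axes as the press; holes along y. Ears: 10 mm thick, round-topped (radius 16 mm), inner faces at y = +-10.5, outer at +-20.5 mm; holes 14 mm. A pad between them, 14 mm below this point, 20 mm long in x, carries the lever's eye so that its hole comes level with theirs.
- ram (a joint): Travel of the upright ram: 0 = up (at rest), 0.012 m = fully down, at its stop. A spring holds it up (7 N at rest, 13 N fully down). Its round cap, 22 mm wide, stands 85 mm from the clevis point along the press's -x, its top 10 mm below that point. It carries the lever's bar; the lever lies level on pad and cap and stays there unheld.
- lever: Steel lever, 199 mm long, 24 to 28 mm high, about 0.24 kg, lying right way up, eye away from the robot (+-0.5 rad). Origin on its underside near its centre; x towards the eye, y across (along the hole), z up. Eye 28 mm round, 16 mm thick, hole 14 mm. Bar 16 mm wide, 4 to 24 mm above the underside. Black handle at the -x end, 70 x 24 x 24 mm. Fitted, its axes are parallel to the press's.
- lever_centre (a point): Middle of the lever's bar, near its centre of mass, 14 mm above its underside: grip the 16 mm wide bar here, across. It lies 68 mm from the eye's hole and 82 mm from the middle of the handle; fitted, it is 17 mm to the clevis side of the ram's axis. Axes as the lever.
- lever_eye (a point): Centre of the hole in the lever's eye, 14 mm above the underside. Axes as the lever.
- lever_handle (a point): Middle of the flat top of the lever's handle, 24 mm above the underside, the place to push down; 150 mm from the eye's hole. When fitted it goes down about 21 mm (a few mm more with the play in the holes) for the ram's full travel, against some 4 to 8 N.
- pin: Clevis pin, 108 mm long, about 0.15 kg, lying level with its nose away from the robot (+-0.7 rad). x along it towards the nose, z up; origin below the grip's centre. Along x: ribbed aluminium grip -22 to 22 mm, round shoulder (26 mm diameter) 22 to 26 mm, steel shank (12 mm diameter) 26 to 86 mm, the last 14 mm tapered to 6 mm diameter.
- pin_grip (a point): Centre of the pin's block grip (44 mm long, 18 mm wide, 26 mm high), on the pin's axis, 13 mm above the bench as it lies. Grip it here, across. Axes as the pin.
- pin_mid (a point): Point on the pin's axis 46.5 mm ahead of the grip's centre (20.5 mm ahead of the shoulder's face); it lies at the clevis point when the shoulder touches an ear. Axes as the pin.
- wash_bottle: White squeeze wash bottle, 66 mm diameter, 210 mm tall with its bent spout, standing about 0.14 m to one side of the clevis (left or right) and a little behind it, so that there is no room for a hand with the pin on that side. Leave it. Origin under its middle.
- petri_dish: Flat covered dish, 90 mm diameter, 15 mm high, lying on the other side of the clevis, where the pin can come in above it. Leave it. Origin under its middle. (Keep clear also of the pipette that hangs from the shelf behind, at about x = 0.73, y = 0.16, from 0.12 m above the bench upwards.)
- amber_bottle: Brown glass bottle with blue cap, 60 mm diameter, 133 mm tall, near the front edge. Leave it. Origin under its middle.
- reagent_bottle_1: White square plastic bottle with blue cap, 50 x 50 x 103 mm, near the front edge. Leave it. Origin under its middle.
- hdpe_round_bottle: White round plastic bottle, 46 mm diameter, 104 mm tall, at the left. Leave it.
- tip_box: Blue box of pipette tips, 91 x 122 x 69 mm, at the back right. Leave it.
- timer: White bench timer, 20 x 68 x 60 mm, standing at the right. Leave it.
Mind the look-alikes: they are no part of the job. What is shaped like the pin but purple is not meant.

How it is judged:
By the outcome, as a careful person would: the job done as asked, in the order asked, and still so for the second after the job is handed in, with the robot touching nothing.
It also fails if it takes over 72 s, if anything falls off the work surface, if the arm or the gripper's body presses on something with over 40 N, if the wrist force passes 120 N, or if a joint passes its speed limit or range.

### The arm

A 6-joint arm with a two-finger parallel gripper is mounted at the origin on a cart in front of the work surface, level with it; the furniture and walls round the work are solid. World frame = base frame: x ahead of the robot, y to its left, z up, the work surface at z = 0. Lengths are in mm, angles in rad, forces in N, time in s.
With the tool pointing down it reaches from about 225 to 875 mm from the base axis. Payload 3.4 kg.
Tool frame: the origin (TCP) lies at the very end of the fingers, on their centre line; the grasp point (between the pads) lies 19 mm behind it; z points along the fingers, x is the direction in which the jaws open and shut, and the axes are right-handed (so a half turn about z gives the same grasp; the last joint's range is limited). The gripper opens to 85 mm and grips with 20 to 120 N. Pads are 22 mm wide; open, the fingers measure 114 mm over their backs; the gripper's body (76 mm by 85 mm) begins 54 mm behind the grasp point. The pads swing forward as they close: fully open they stand 13 mm farther back than shut.
Start: joints at [1.149, 0.276, 1.505, -0, 1.361, -0.121], TCP at [170.38, 549.212, 231.328] pointing down, gripper open.
Joint ranges: [-2.89, 2.89], [-0.75, 2.08], [0.22, 2.7], [-1.18, 4.32], [0.11, 2.71], [-2.7, 2.7]. Speed limits (rad/s): [2.57, 2.57, 3.14, 3.14, 3.14, 3.14].

### API

Orientations are given as a unit quaternion [x, y, z, w].
In Python, from bench import readout, imaging, workorder gives the robot as it stands. The module is installed in compiled form; this text tells all that it offers.
- The arm moves only by the tool apply_moves, never from a script. Its argument "increments" is a list of rows, each a list of 7 numbers: the finger opening in mm, from 0 to 85.4, then the shift along the tool's x, y, z in units of 25 mm (1.0 is 25 mm), then the turn, a rotation vector about the tool's x, y, z in units of 8 degrees (1.0 is 8 degrees). A call has exactly 10 rows; each row shifts and turns the pose as measured when the row begins, along the tool's axes as they then stand; what a row does not reach is not made up. A row lasts 1/10 s, in which the tool goes at most 50 mm and 8.59 degrees, less where a joint would pass 70% of its speed; a pose out of reach is approached as far as the arm can. A call is refused whole if a number of a shift passes 1 or a number of a turn 1, either way. A call with a gripper value outside its range is refused whole. The fingers move at their own pace and stop on an object; "squeeze" is the grip in N (left out, the last holds). Time passes only in rows, so rows that do not move let the fingers close, or fill a call up. It gives the time, the measured TCP pose, the force and the opening at its end, in the units of the state.
- readout.sense(): the state, without advancing time (a new reading comes with each control period).
- imaging.snapshot(name): name is "side" or "top"; returns the picture (420x560x3 uint8, red, green, blue); there is no depth.
- imaging.camera_info(name): a dict with "intrinsics" (3x3 intrinsics, pixels), "dist_coeffs" ([k1, k2, p1, p2, k3] as OpenCV has them; the pictures are not rectified), "R" (3x3) and "t" (3): a world point X has camera coordinates R X + t. Camera axes: x right, y down, z forward; pixel columns grow to the right and rows downward; lengths in mm; the calibration is good to about 2 mm. A picture is of the moment at which its call begins. camera_info takes no time and is no camera call.
- workorder.hand_in(): hands the job in, once; it reports no verdict.
Trained networks look in the newest picture that a camera, given by its name, has taken for a name from the list of things; names that differ only in an ending like _2 or _b are one class to them, and where a whole thing is asked for, a point or a joint stands for the part that bears it (a point fixed in the world has none). Each returns a list of dicts, best first, with "score" (0 to 1); they miss things now and then, are a little off and sometimes report something else, mostly with a low value. They report only what shows in the picture. A call takes as long as a camera call. They do not tell look-alikes from the thing itself.
- imaging.silhouettes(camera, name): "mask" (420x560 bool, what is visible of it) and "pixel" ([column, row] in pixels, amid what is visible of it).
The state is a dict: "time_s": time; "joint_positions": joint angles; "joint_velocities": joint speeds; "joint_torque": joint torques, N m; "tool_pos": TCP position; "eef_rot": TCP orientation; "contact_force": force on the tool from outside, world axes, zero at the start; "wrist_torque": the same for the moment, N m; "finger_gap": finger opening in mm.
Only numpy, scipy, OpenCV 4.12 (cv2) and the standard library are available. Lean on these libraries where they do the work, as an engineer would, in place of code of your own. Each camera call takes 0.05 s, during which the arm holds its last target.

## Working session

There is one attempt and no reset: what is moved stays moved. The work goes in short steps, Python scripts to look and compute and a tool call to move; the robot and the scene stay as the last step left them, time stands still between calls to the robot, and variables do not carry over. Pictures are saved under pics/ and viewed, and the job is handed in when it is done.

Besides the shell and the picture viewer there is one more tool, called in YAML: its name, and indented under it one key for each argument. apply_moves: Moves the arm, as the interface text tells. Its arguments: {"type":"object","properties":{"increments":{"type":"array"},"squeeze":{"type":"number"}},"required":["increments"]}

```bash
mkdir -p pics; ls
python3 - <<'E'
from bench import readout, imaging, workorder
import cv2
s=readout.sense(); print(s)
for n in("side","top"):
    im=imaging.snapshot(n); cv2.imwrite(f"pics/{n}0.png",im[:,:,::-1])
    c=imaging.camera_info(n); print(n,c)
E
```

```text
pics
{'time_s': 0.0, 'joint_positions': array([ 1.14900996e+00,  2.76603722e-01,  1.50612317e+00, -1.60319733e-05,
        1.36069427e+00, -1.20983821e-01]), 'joint_velocities': array([-0.00124402,  0.00014411, -0.00077787, -0.00132314,  0.00106772,
       -0.00011439]), 'joint_torque': array([ 1.78899205e-03, -4.16791105e+01, -2.45802355e+01,  6.35840274e-05,
        1.09407454e-02,  8.99209539e-06]), 'tool_pos': array([170.15162754, 548.70212575, 230.43870089]), 'eef_rot': array([ 8.05072210e-01,  5.93176113e-01, -7.92261092e-04,  4.56343085e-04]), 'contact_force': array([ 0.05678196,  0.73648571, -0.10605584]), 'wrist_torque': array([ 0.00867013,  0.03621035, -0.01779594]), 'finger_gap': 85.27542382014569}
side {'intrinsics': array([[392.50606719,   0.        , 284.02117794],
       [  0.        , 392.50606719, 207.76429087],
       [  0.        ,   0.        ,   1.        ]]), 'dist_coeffs': array([-0.0713291,  0.       ,  0.       ,  0.       ,  0.       ]), 'R': array([[ 0.97836053, -0.20638538,  0.01468807],
       [-0.12138861, -0.6300252 , -0.76702872],
       [ 0.16755737,  0.74864766, -0.64144463]]), 't': array([-523.65352076,  146.90390595, 1138.55134147])}
top {'intrinsics': array([[486.29602675,   0.        , 279.38457387],
       [  0.        , 486.29602675, 211.02280543],
       [  0.        ,   0.        ,   1.        ]]), 'dist_coeffs': array([-0.06754538,  0.        ,  0.        ,  0.        ,  0.        ]), 'R': array([[-0.02896607, -0.99944567,  0.01641096],
       [-0.98644642,  0.02592891, -0.1620221 ],
       [ 0.16150677, -0.02088168, -0.98665066]]), 't': array([5.15202160e-01, 5.62077234e+02, 1.49920280e+03])}
```

View pics/side0.png

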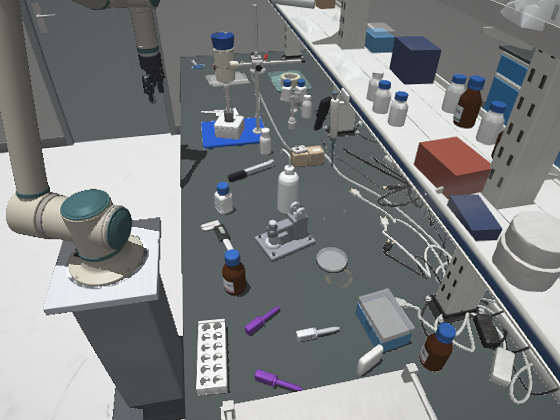

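View pics/top0.png

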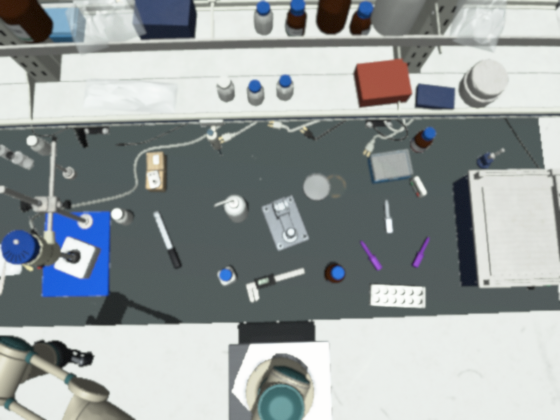

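```bash
cat > h.py <<'E'
import numpy as np, cv2
from bench import readout, imaging
def cam(n):
    c=imaging.camera_info(n); return c["intrinsics"],c["dist_coeffs"],c["R"],c["t"]
def ray(n,px):
    K,d,R,t=cam(n); u=cv2.undistortPoints(np.array(px,float).reshape(-1,1,2),K,d).reshape(-1,2)
    D=np.c_[u,np.ones(len(u))]@R; return -R.T@t, D/np.linalg.norm(D,axis=1)[:,None]
def onz(n,px,z):
    C,D=ray(n,px); return C+D*((z-C[2])/D[:,2])[:,None]
def tri(pt,ps):
    C1,d1=ray("top",pt);C2,d2=ray("side",ps);d1=d1[0];d2=d2[0]
    A=np.c_[d1,-d2];s=np.linalg.lstsq(A,C2-C1,rcond=None)[0];a=C1+s[0]*d1;b=C2+s[1]*d2
    return (a+b)/2,np.linalg.norm(a-b)
def proj(n,X):
    K,d,R,t=cam(n); return cv2.projectPoints(np.array(X,float).reshape(-1,1,3),cv2.Rodrigues(R)[0],t,K,d)[0].reshape(-1,2)
E
python3 - <<'E'
from h import *
for n in("side","top"):
    for k in ["press","lever","pin","wash_bottle","petri_dish","amber_bottle"]:
        for r in imaging.silhouettes(n,k)[:3]:
            m=r["mask"];ys,xs=np.nonzero(m)
            print(n,k,round(r["score"],2),np.round(r["pixel"],1),m.sum(),xs.min(),xs.max(),ys.min(),ys.max())
            np.save(f"{n}_{k}.npy",m) if r["score"]>.5 else 0
s=cv2.imread("pics/side0.png");t=cv2.imread("pics/top0.png")
a=cv2.resize(s[170:370,180:380],(600,600),interpolation=cv2.INTER_CUBIC);cv2.imwrite("pics/side0c.png",a)
a=cv2.resize(t[160:310,220:420],(800,600),interpolation=cv2.INTER_CUBIC);cv2.imwrite("pics/top0c.png",a)
E
```

```text
side press 0.67 [285.6 239.3] 1906 256 314 202 260
side press 0.5 [247.5 167.1] 308 229 275 160 180
side lever 0.59 [250.8 171.2] 349 228 275 159 180
side lever 0.33 [331.3 257.6] 606 317 347 247 271
side pin 0.97 [270.4 380.7] 386 255 300 370 390
side pin 0.72 [310.8 330.2] 333 296 338 327 341
side pin 0.59 [257.5 324.1] 343 245 278 307 335
side wash_bottle 0.78 [288.  188.9] 810 278 298 150 213
side petri_dish 0.62 [332.4 258.4] 633 316 346 246 271
side petri_dish 0.43 [234.5 273.5] 841 223 245 249 295
side amber_bottle 0.6 [236.3 272.8] 905 222 246 249 295
top press 0.65 [284.5 226.2] 1639 263 308 196 250
top lever 0.85 [166.8 242.7] 355 154 179 212 267
top pin 0.72 [418.8 254.1] 135 412 427 239 265
top pin 0.67 [388.5 219.3] 132 385 391 203 232
top pin 0.49 [373.7 258.8] 167 361 381 242 269
top wash_bottle 0.65 [237.8 210.8] 472 224 247 196 222
top petri_dish 0.71 [315.  186.6] 599 303 330 174 200
top amber_bottle 0.85 [330.4 270.7] 312 325 344 264 282
```

View pics/side0c.png

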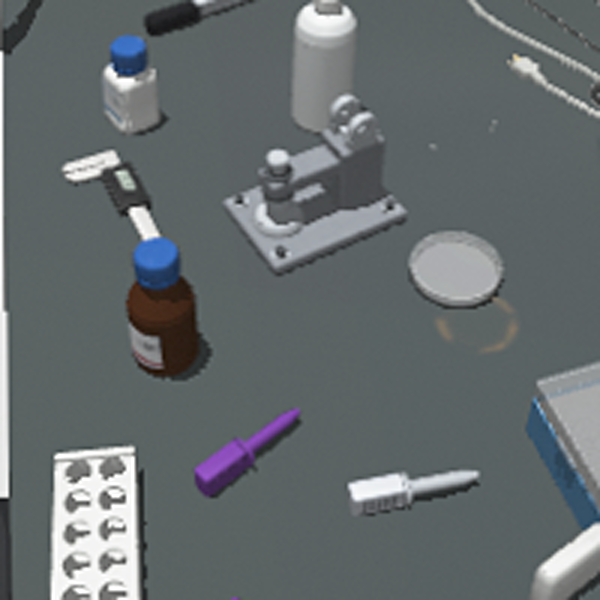

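View pics/top0c.png

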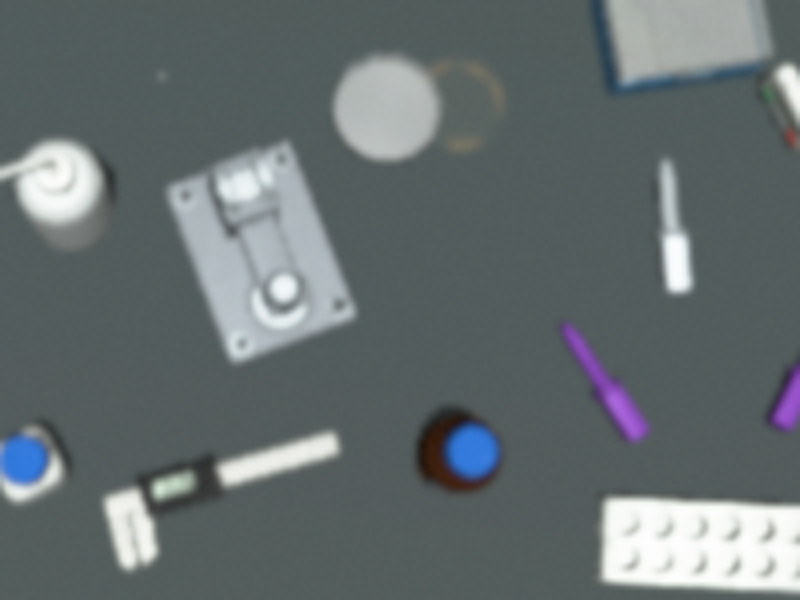

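Run:
```python
import cv2,numpy as np
s=cv2.imread("pics/side0.png");t=cv2.imread("pics/top0.png")
def crop(im,x0,y0,w,h,k): return cv2.resize(im[y0:y0+h,x0:x0+w],(w*k,h*k),interpolation=cv2.INTER_NEAREST)
a=crop(s,220,150,66,40,12);cv2.imwrite("pics/levs.png",a[:480,:792])
a=crop(t,140,205,50,70,8);b=crop(t,365,195,50,45,8);b=np.vstack([b,np.zeros((200,400,3),np.uint8)]);cv2.imwrite("pics/levt.png",np.hstack([a,b]))
a=crop(s,250,195,66,70,8);cv2.imwrite("pics/prs.png",a)
a=crop(t,255,190,60,66,8);cv2.imwrite("pics/prt.png",a)
a=crop(s,290,318,60,30,12);cv2.imwrite("pics/pins.png",a)
```

```text
(no output)
```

View pics/levs.png

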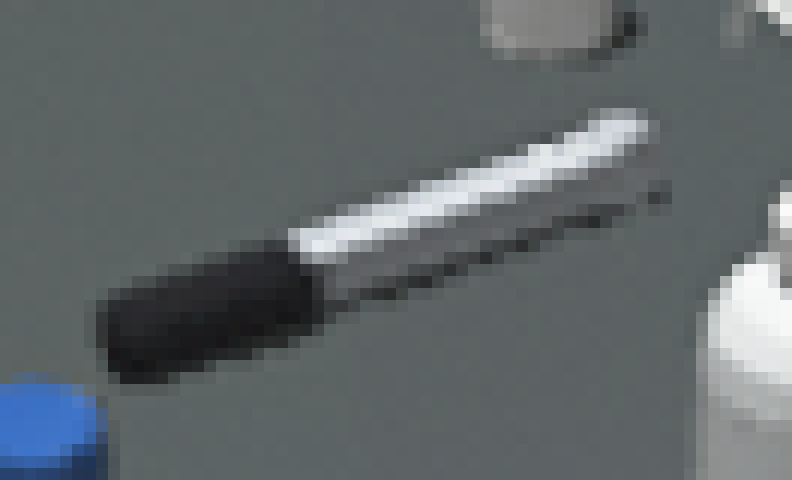

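View pics/levt.png

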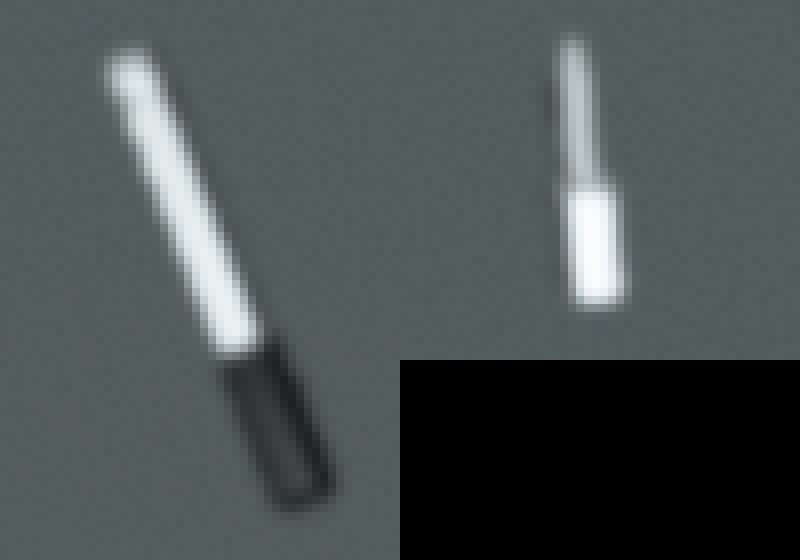

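View pics/prs.png

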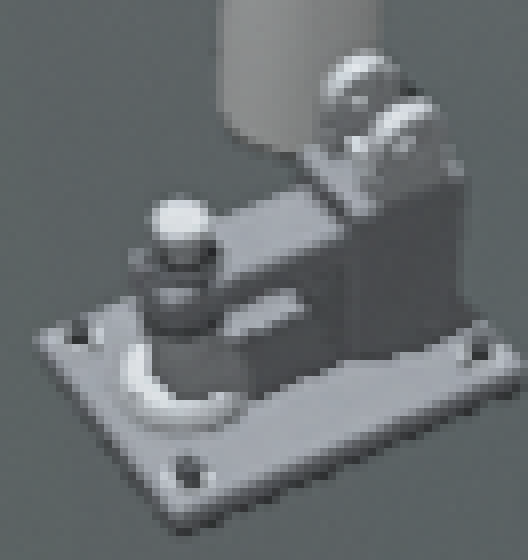

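View pics/prt.png

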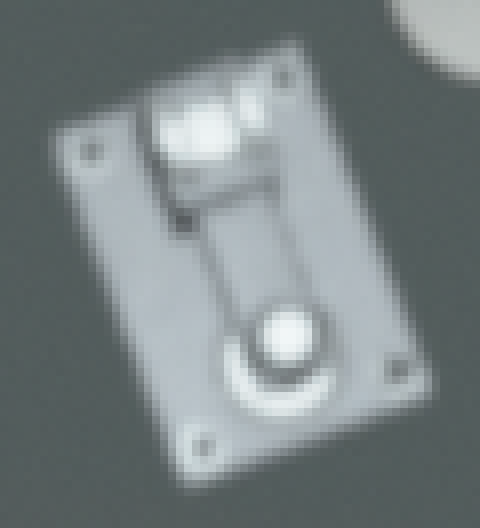

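View pics/pins.png

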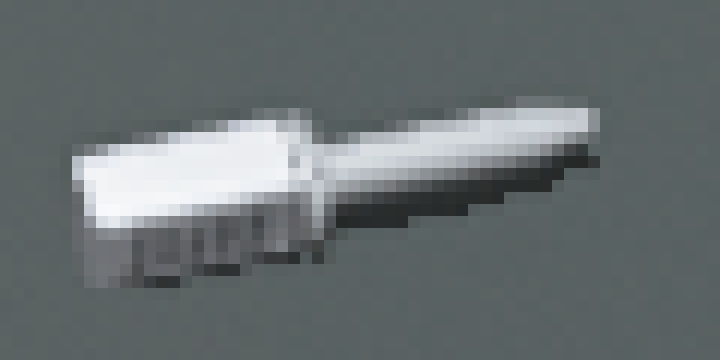

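```bash
cat > fit.py <<'E'
from h import *
from scipy.optimize import least_squares
def P(x0,y0,k,u,v): return [x0+u/k-.5,y0+v/k-.5]
def fit(obs,x0,bias=True):
    # obs: list (cam, local xyz, px)
    def res(p,full=False):
        c,s=np.cos(p[2]),np.sin(p[2]);r=[]
        for cam_,L,px in obs:
            X=[p[0]+c*L[0]-s*L[1],p[1]+s*L[0]+c*L[1],L[2]+(p[3] if len(p)>3 else 0)]
            r.append(proj(cam_,X)[0]-px)
        return np.array(r) if full else np.ravel(r)
    q=least_squares(res,x0,loss="soft_l1"); return q.x,res(q.x,True)
E
cat > m.py <<'E'
from fit import *
T=lambda u,v:P(255,190,8,u,v); S=lambda u,v:P(250,195,8,u,v)
X,Y=77.5,55
o=[("top",(X,Y,14),T(50,130)),("top",(X,-Y,14),T(302,38)),("top",(-X,-Y,14),T(436,400)),("top",(-X,Y,14),T(182,490)),
("top",(-40,0,100),T(288,332)),
("side",(-X,Y,14),S(36,335)),("side",(-X,-Y,14),S(178,520)),("side",(X,-Y,14),S(526,362)),
("side",(-40,0,100),S(182,220)),("side",(45,-20.5,110),S(403,146))]
print("PRESS")
for oo in (o,[a for a in o if a[0]=="top"],[a for a in o if a[0]=="side"]):
    x,r=fit(oo,[600,-10,.3]);print(x.round(3));print(r.round(1).tolist())
    c,s=np.cos(x[2]),np.sin(x[2]);print("clevis",x[0]+45*c,x[1]+45*s)
x,r=fit(o,[600,-10,.3,0]);print(x)
# lever
T=lambda u,v:P(140,205,8,u,v); S=lambda u,v:P(220,150,12,u,v)
# local with origin at centre pt: eye at +68, tip +82; handle -47..-117
o=[("top",(82,0,14),T(125,46)),("top",(-47,8,24),T(216,355)),("top",(-47,-8,24),T(266,340)),
("top",(-117,12,24),T(268,508)),("top",(-117,-12,24),T(334,484)),
("side",(-47,8,24),S(290,235)),("side",(-47,-8,24),S(325,262)),("side",(-117,12,24),S(100,308)),("side",(-117,-12,24),S(122,350)),("side",(-117,-12,0),S(125,384))]
print("LEVER")
for oo in (o,[a for a in o if a[0]=="top"],[a for a in o if a[0]=="side"]):
    x,r=fit(oo,[500,400,.3]);print(x.round(3));print(r.round(1).tolist())
x,r=fit(o,[500,400,.3,0]);print(x)
T=lambda u,v:P(365,195,8,u-400,v); S=lambda u,v:P(290,318,12,u,v)
o=[("top",(86,0,13),T(572,32)),("top",(22,9,26),T(566,186)),("top",(22,-9,26),T(616,184)),("top",(-22,9,26),T(575,306)),("top",(-22,-9,26),T(625,303)),
("side",(-22,9,26),S(74,156)),("side",(-22,-9,26),S(97,228)),("side",(-22,-9,0),S(97,290)),("side",(86,0,13),S(600,124))]
print("PIN")
for oo in (o,[a for a in o if a[0]=="top"],[a for a in o if a[0]=="side"]):
    x,r=fit(oo,[600,-300,0]);print(x.round(3));print(r.round(1).tolist())
x,r=fit(o,[600,-300,0,0]);print(x)
for k,z in (("wash_bottle",100),("petri_dish",15),("amber_bottle",133)):
    pass
E
python3 m.py
```

```text
PRESS
[ 5.2888e+02 -3.2340e+01  3.3300e-01]
[[-0.2, 0.6], [-0.1, 0.4], [0.4, -0.6], [0.2, 0.2], [-0.2, -0.2], [-0.8, -0.3], [-0.8, -0.3], [0.2, 0.3], [0.5, -0.5], [1.8, 0.4]]
clevis 571.4073344194503 -17.627325544412717
[ 5.29188e+02 -3.23590e+01  3.21000e-01]
[[0.0, 0.2], [0.3, 0.4], [0.2, -0.4], [-0.2, 0.0], [-0.3, -0.2]]
clevis 571.8877702846165 -18.156441306464252
[ 5.27901e+02 -3.22500e+01  3.59000e-01]
[[-1.2, 0.3], [-0.3, -0.1], [-0.1, -0.2], [0.3, -0.3], [1.4, 0.2]]
clevis 570.0296448752283 -16.43324914479792
[ 5.28954290e+02 -3.21859623e+01  3.33006943e-01 -4.86885020e-01]
LEVERTraceback (most recent call last):
  File "m.py", line 21, in <module>
    x,r=fit(oo,[500,400,.3]);print(x.round(3));print(r.round(1).tolist())
        ~~~^^^^^^^^^^^^^^^^^
  File "fit.py", line 12, in fit
    q=least_squares(res,x0,loss="soft_l1"); return q.x,res(q.x,True)
    return func(*args, **kwargs)
    result = trf(vector_fun.fun, vector_fun.jac, x0, f0, J0, lb, ub, ftol, xtol,
                 gtol, max_nfev, x_scale, loss_function, tr_solver,
                 tr_options.copy(), verbose, cal
[... 973 characters left out ...]
un(x, *self.args, **self.kwargs))
                      ~~~~~~~~^^^^^^^^^^^^^^^^^^^^^^^^^^^^^^
    return np.atleast_1d(self.fun(x))
                         ~~~~~~~~^^^
    return self.f(x, *self.args, **self.kwargs)
           ~~~~~~^^^^^^^^^^^^^^^^^^^^^^^^^^^^^^
  File "fit.py", line 10, in res
    r.append(proj(cam_,X)[0]-px)
             ~~~~^^^^^^^^
  File "h.py", line 15, in proj
    K,d,R,t=cam(n); return cv2.projectPoints(np.array(X,float).reshape(-1,1,3),cv2.Rodrigues(R)[0],t,K,d)[0].reshape(-1,2)
            ~~~^^^
  File "h.py", line 4, in cam
    c=imaging.camera_info(n); return c["intrinsics"],c["dist_coeffs"],c["R"],c["t"]
ValueError: time passes only in moves, steps and waits
```

```bash
python3 - <<'E'
s=open('h.py').read()
s=s.replace('''def cam(n):
    c=imaging.camera_info(n); return c["intrinsics"],c["dist_coeffs"],c["R"],c["t"]''','''import pickle,os
def cam(n,_c={}):
    if n not in _c:
        f=f"cam_{n}.pkl"
        if not os.path.exists(f): pickle.dump(imaging.camera_info(n),open(f,"wb"))
        c=pickle.load(open(f,"rb")); _c[n]=(c["intrinsics"],c["dist_coeffs"],c["R"],c["t"])
    return _c[n]''')
open('h.py','w').write(s)
E
python3 m.py; python3 -c "
from bench import readout;print(readout.sense()['time_s'])"
```

```text
PRESS
[ 5.2888e+02 -3.2340e+01  3.3300e-01]
[[-0.2, 0.6], [-0.1, 0.4], [0.4, -0.6], [0.2, 0.2], [-0.2, -0.2], [-0.8, -0.3], [-0.8, -0.3], [0.2, 0.3], [0.5, -0.5], [1.8, 0.4]]
clevis 571.4073344194503 -17.627325544412717
[ 5.29188e+02 -3.23590e+01  3.21000e-01]
[[0.0, 0.2], [0.3, 0.4], [0.2, -0.4], [-0.2, 0.0], [-0.3, -0.2]]
clevis 571.8877702846165 -18.156441306464252
[ 5.27901e+02 -3.22500e+01  3.59000e-01]
[[-1.2, 0.3], [-0.3, -0.1], [-0.1, -0.2], [0.3, -0.3], [1.4, 0.2]]
clevis 570.0296448752283 -16.43324914479792
[ 5.28954290e+02 -3.21859623e+01  3.33006943e-01 -4.86885020e-01]
LEVER
[5.02467e+02 3.55786e+02 3.85000e-01]
[[0.2, 0.5], [0.5, -1.0], [-1.0, -1.1], [1.1, 0.7], [-0.2, 0.6], [0.4, -0.2], [-0.4, -0.4], [-1.0, -0.9], [0.2, -1.2], [0.5, 1.4]]
[5.02666e+02 3.56232e+02 3.83000e-01]
[[0.1, 0.5], [0.4, -1.0], [-1.2, -1.1], [0.8, 0.6], [-0.4, 0.6]]
[5.02141e+02 3.53520e+02 3.87000e-01]
[[0.4, 0.2], [-0.4, -0.0], [-1.0, -0.5], [0.2, -0.8], [0.5, 1.7]]
[ 5.02717096e+02  3.56753784e+02  3.82718609e-01 -2.47101585e+00]
PIN
[ 510.652 -367.218 -157.069]
[[-0.1, 0.9], [0.3, 0.5], [-0.4, 0.5], [0.2, -1.0], [-0.5, -0.9], [0.3, -0.5], [0.2, 0.0], [-0.2, 0.7], [-0.2, 0.2]]
[ 510.825 -367.572 -144.502]
[[0.0, 0.9], [0.4, 0.4], [-0.3, 0.4], [0.3, -1.1], [-0.4, -0.9]]
[ 510.624 -366.931  -69.103]
[[0.3, -0.5], [0.2, -0.1], [-0.2, 0.6], [-0.2, 0.0]]
[ 510.51357138 -367.41256105 -157.06770017    0.9238239 ]
0.7
```

```bash
cat > plan.py <<'E'
import sys,numpy as np
from scipy.spatial.transform import Rotation as Ro
from bench import readout
def go(pos,yaw,gap,n=10,st=None,mm=24.5,dg=7.9,show=True):
    """straight to pos, tool down with tool x at yaw deg"""
    if st is None:
        s=readout.sense(); p=np.array(s["tool_pos"]);R=Ro.from_quat(s["eef_rot"])
        print("t",round(s["time_s"],2),"p",p.round(2),"yaw",round(np.degrees(np.arctan2(*R.as_matrix()[[1,0],0])),2),"zax",R.as_matrix()[:,2].round(4),"F",np.round(s["contact_force"],1),"gap",round(s["finger_gap"],1))
    else: p,R=st
    y=np.radians(yaw);c,sn=np.cos(y),np.sin(y)
    Rt=Ro.from_matrix(np.array([[c,sn,0],[sn,-c,0],[0,0,-1]]))
    rows=[]
    pos=np.array(pos,float)
    for i in range(n):
        d=pos-p; L=np.linalg.norm(d); 
        loc=R.inv().apply(d); m=np.abs(loc).max()
        k=min(1,mm/m) if m>0 else 0
        rv=(R.inv()*Rt).as_rotvec(degrees=True); a=np.abs(rv).max(); q=min(1,dg/a) if a>0 else 0
        r=np.r_[gap,np.round(loc*k/25,2),np.round(rv*q/8,2)]
        rows.append(r); p=p+R.apply(r[1:4]*25); R=R*Ro.from_rotvec(r[4:]*8,degrees=True)
    if show:
        print("["+",".join("["+",".join(f"{v:g}" for v in r+0.)+"]" for r in rows)+"]")
    print("end",p.round(1),"left",(pos-p).round(1)); return p,R
E
python3 -c "
from plan import *
go([502.5,356,150],-67.9,45)"
```

```text
t 0.7 p [170.37 549.19 231.34] yaw 72.76 zax [ 0.e+00  1.e-04 -1.e+00] F [ 0.1 -0.2  0.3] gap 85.5
[[45,-0.23,0.98,0.21,0,0,0.99],[45,-0.09,0.98,0.21,0,0,0.99],[45,0.05,0.98,0.21,0,0,0.99],[45,0.19,0.98,0.21,0,0,0.99],[45,0.33,0.98,0.22,0,0,0.99],[45,0.49,0.98,0.23,0,0,0.99],[45,0.68,0.98,0.25,0,0,0.99],[45,0.9,0.98,0.28,0,0,0.99],[45,0.98,0.81,0.27,0,0,0.99],[45,0.98,0.6,0.24,0,0,0.99]]
end [409.  410.4 173.1] left [ 93.5 -54.4 -23.1]
```

apply_moves:
  increments:
    - [45, -0.23, 0.98, 0.21, 0, 0, 0.99]
    - [45, -0.09, 0.98, 0.21, 0, 0, 0.99]
    - [45, 0.05, 0.98, 0.21, 0, 0, 0.99]
    - [45, 0.19, 0.98, 0.21, 0, 0, 0.99]
    - [45, 0.33, 0.98, 0.22, 0, 0, 0.99]
    - [45, 0.49, 0.98, 0.23, 0, 0, 0.99]
    - [45, 0.68, 0.98, 0.25, 0, 0, 0.99]
    - [45, 0.9, 0.98, 0.28, 0, 0, 0.99]
    - [45, 0.98, 0.81, 0.27, 0, 0, 0.99]
    - [45, 0.98, 0.6, 0.24, 0, 0, 0.99]
  squeeze: 60

```text
time_s: 1.7
tool_pos: [411.5, 403.6, 172.6]
eef_rot: [0.997, -0.08, 0.001, -0.003]
contact_force: [-0.1, 0.9, 0.5]
finger_gap: 45.4
```

```bash
python3 -c "
from plan import *
go([502.5,356,100],-67.9,45)"
```

```text
t 1.7 p [411.51 403.64 172.57] yaw -9.23 zax [ 0.0018  0.0065 -1.    ] F [-0.1  0.9  0.5] gap 45.4
[[45,0.98,0.33,0.73,-0.01,0,0.99],[45,0.98,0.19,0.7,-0.01,0,0.99],[45,0.98,0.04,0.69,0,0,0.99],[45,0.98,-0.09,0.7,-0.01,0,0.99],[45,0.11,-0.02,0.08,0,0,0.99],[45,0,0,0,0,0.01,0.99],[45,0,0,0,-0.01,0,0.99],[45,0,0,0,0,0.01,0.4],[45,0,0,0,0,0,0],[45,0,0,0,0,0,0]]
end [502.4 356.  100. ] left [0.1 0.  0. ]
```

apply_moves:
  increments:
    - [45, 0.98, 0.33, 0.73, -0.01, 0, 0.99]
    - [45, 0.98, 0.19, 0.7, -0.01, 0, 0.99]
    - [45, 0.98, 0.04, 0.69, 0, 0, 0.99]
    - [45, 0.98, -0.09, 0.7, -0.01, 0, 0.99]
    - [45, 0.11, -0.02, 0.08, 0, 0, 0.99]
    - [45, 0, 0, 0, 0, 0.01, 0.99]
    - [45, 0, 0, 0, -0.01, 0, 0.99]
    - [45, 0, 0, 0, 0, 0.01, 0.4]
    - [45, 0, 0, 0, 0, 0, 0]
    - [45, 0, 0, 0, 0, 0, 0]

```text
time_s: 2.7
tool_pos: [511.4, 349.3, 95.7]
eef_rot: [0.815, -0.579, 0.001, -0.0]
contact_force: [0.5, 0.5, 1.3]
finger_gap: 45.2
```

Run:
```python
from plan import *
go([502.5,356,4],-67.9,45)
from h import *
s=imaging.snapshot("side")[:,:,::-1];t=imaging.snapshot("top")[:,:,::-1]
def crop(im,x0,y0,w,h,k): return cv2.resize(im[y0:y0+h,x0:x0+w],(w*k,h*k),interpolation=cv2.INTER_NEAREST)
cv2.imwrite("pics/g1.png",np.hstack([crop(s,220,120,66,70,6),crop(t,140,205,60,70,6)]))
```

```text
t 2.7 p [511.43 349.33  95.72] yaw -70.82 zax [ 1.5e-03 -8.0e-04 -1.0e+00] F [0.5 0.5 1.3] gap 45.2
[[45,-0.1,0.07,0.98,-0.01,-0.01,-0.37],[45,-0.1,0.06,0.98,0,0,0],[45,-0.1,0.06,0.98,0,0,0],[45,-0.08,0.05,0.73,0,0,0],[45,0,0,0,0,0,0],[45,0,0,0,0,0,0],[45,0,0,0,0,0,0],[45,0,0,0,0,0,0],[45,0,0,0,0,0,0],[45,0,0,0,0,0,0]]
end [502.4 356.    4. ] left [0.1 0.  0. ]
```

View pics/g1.png

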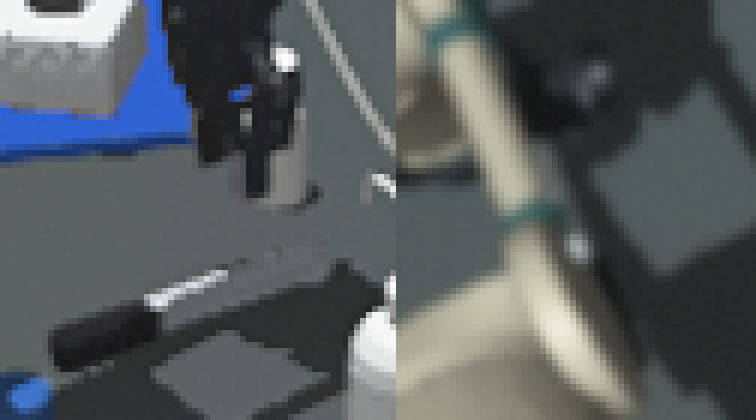

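apply_moves:
  increments:
    - [45, -0.2, 0.14, 0.4, -0.01, -0.01, -0.2]
    - [45, -0.18, 0.12, 0.5, 0, 0, -0.16]
    - [45, 0, 0, 0.5, 0, 0, 0]
    - [45, 0, 0, 0.4, 0, 0, 0]
    - [45, 0, 0, 0.2, 0, 0, 0]
    - [45, 0, 0, 0.1, 0, 0, 0]
    - [45, 0, 0, 0, 0, 0, 0]
    - [45, 0, 0, 0, 0, 0, 0]
    - [45, 0, 0, 0, 0, 0, 0]
    - [45, 0, 0, 0, 0, 0, 0]

```text
time_s: 3.8
tool_pos: [501.5, 357.1, 39.6]
eef_rot: [0.831, -0.556, -0.0, -0.001]
contact_force: [-0.4, 0.5, 0.9]
finger_gap: 45.1
```

Run:
```python
from plan import *
go([502.5,356,4],-67.9,45)
```

```text
t 3.8 p [501.54 357.05  39.6 ] yaw -67.56 zax [ 4.e-04  1.e-03 -1.e+00] F [-0.4  0.5  0.9] gap 45.1
[[45,0.04,-0.01,0.98,-0.01,0.01,0.04],[45,0.01,-0.01,0.44,0,0,0],[45,0,0,0,0,0,0],[45,0,0,0,0,0,0],[45,0,0,0,0,0,0],[45,0,0,0,0,0,0],[45,0,0,0,0,0,0],[45,0,0,0,0,0,0],[45,0,0,0,0,0,0],[45,0,0,0,0,0,0]]
end [502.5 356.1   4.1] left [ 0.  -0.1 -0.1]
```

apply_moves:
  increments:
    - [45, 0.04, -0.01, 0.4, -0.01, 0.01, 0.04]
    - [45, 0.01, -0.01, 0.4, 0, 0, 0]
    - [45, 0, 0, 0.3, 0, 0, 0]
    - [45, 0, 0, 0.18, 0, 0, 0]
    - [45, 0, 0, 0.08, 0, 0, 0]
    - [45, 0, 0, 0, 0, 0, 0]
    - [14, 0, 0, 0, 0, 0, 0]
    - [10, 0, 0, 0, 0, 0, 0]
    - [10, 0, 0, 0, 0, 0, 0]
    - [10, 0, 0, 0, 0, 0, 0]

```text
time_s: 4.8
tool_pos: [502.8, 356.0, 2.7]
eef_rot: [0.829, -0.559, 0.0, 0.0]
contact_force: [-0.6, 0.6, -1.7]
finger_gap: 14.5
```

Run:
```python
from plan import *
go([502.5,356,4],-67.9,45)
```

```text
t 4.8 p [502.78 356.02   2.67] yaw -67.91 zax [ 0.e+00 -7.e-04 -1.e+00] F [-0.6  0.6 -1.7] gap 14.5
[[45,0,0.01,-0.05,0,0,0],[45,0,0,0,0,0,0],[45,0,0,0,0,0,0],[45,0,0,0,0,0,0],[45,0,0,0,0,0,0],[45,0,0,0,0,0,0],[45,0,0,0,0,0,0],[45,0,0,0,0,0,0],[45,0,0,0,0,0,0],[45,0,0,0,0,0,0]]
end [502.5 355.9   3.9] left [-0.   0.1  0.1]
```

apply_moves:
  increments:
    - [10, 0, 0, -0.3, 0, 0, 0]
    - [10, 0, 0, -0.6, 0, 0, 0]
    - [10, 0, 0, -0.9, 0, 0, 0]
    - [10, 0, 0, -1, 0, 0, 0]
    - [10, 0, 0, -1, 0, 0, 0]
    - [10, 0, 0, -1, 0, 0, 0]
    - [10, 0, 0, -1, 0, 0, 0]
    - [10, 0, 0, -1, 0, 0, 0]
    - [10, 0, 0, -1, 0, 0, 0]
    - [10, 0, 0, -1, 0, 0, 0]

```text
time_s: 5.8
tool_pos: [497.8, 353.4, 227.6]
eef_rot: [0.829, -0.558, -0.003, 0.007]
contact_force: [0.6, 0.6, -3.2]
finger_gap: 14.9
```

Run:
```python
from plan import *
import numpy as np
a=.328; print(571.5-68*np.cos(a),-17.8-68*np.sin(a), np.degrees(a)-90)
go([507,-40,260],-71.3,10)
```

```text
507.1251794793037 -39.70622018806851 -71.206984319709
t 5.8 p [497.77 353.44 227.59] yaw -67.9 zax [-0.0139 -0.0085 -0.9999] F [ 0.6  0.6 -3.2] gap 14.9
[[10,0.98,0.37,-0.08,0.11,-0.02,0.42],[10,0.98,0.31,-0.08,0,0,0],[10,0.98,0.31,-0.08,0,0,0],[10,0.98,0.31,-0.08,0,0,0],[10,0.98,0.31,-0.08,0,0,0],[10,0.98,0.31,-0.09,0,0,0],[10,0.98,0.31,-0.08,0,0,0],[10,0.98,0.31,-0.09,0,0,0],[10,0.98,0.3,-0.08,0,0,0],[10,0.98,0.31,-0.09,0,0,0]]
end [503.5  96.1 248.7] left [   3.5 -136.1   11.3]
```

apply_moves:
  increments:
    - [10, 0.5, 0.2, -0.4, 0.1, -0.02, 0.2]
    - [10, 0.9, 0.3, -0.4, 0, 0, 0.2]
    - [10, 0.98, 0.31, -0.3, 0, 0, 0]
    - [10, 0.98, 0.31, -0.1, 0, 0, 0]
    - [10, 0.98, 0.31, 0, 0, 0, 0]
    - [10, 0.98, 0.31, 0, 0, 0, 0]
    - [10, 0.98, 0.31, 0, 0, 0, 0]
    - [10, 0.98, 0.31, 0, 0, 0, 0]
    - [10, 0.98, 0.3, 0, 0, 0, 0]
    - [10, 0.98, 0.31, 0, 0, 0, 0]

```text
time_s: 6.8
tool_pos: [494.2, 95.6, 257.9]
eef_rot: [0.811, -0.585, 0.0, 0.002]
contact_force: [0.8, -0.5, -3.3]
finger_gap: 14.6
```

Run:
```python
from plan import *
import numpy as np
go([507,-40,200],-71.2,10,mm=18)
```

```text
t 6.8 p [494.24  95.62 257.9 ] yaw -71.61 zax [-0.0023 -0.0038 -1.    ] F [ 0.8 -0.5 -3.3] gap 14.6
[[10,0.72,0.17,0.32,0.02,-0.02,-0.05],[10,0.72,0.17,0.31,0,0,0],[10,0.72,0.17,0.32,0,0,0],[10,0.72,0.17,0.31,0,0,0],[10,0.72,0.17,0.32,0,0,0],[10,0.72,0.17,0.31,0,0,0],[10,0.72,0.17,0.32,0,0,0],[10,0.26,0.07,0.11,0,0,0],[10,0,0,0,0,0,0],[10,0,0,0,0,0,0]]
end [506.9 -40.  200. ] left [0.1 0.  0. ]
```

apply_moves:
  increments:
    - [10, 0.98, 0.24, 0, 0.02, -0.02, -0.05]
    - [10, 0.98, 0.24, 0, 0, 0, 0]
    - [10, 0.98, 0.24, 0.1, 0, 0, 0]
    - [10, 0.8, 0.2, 0.4, 0, 0, 0]
    - [10, 0.6, 0.14, 0.5, 0, 0, 0]
    - [10, 0.4, 0.1, 0.5, 0, 0, 0]
    - [10, 0.2, 0.05, 0.4, 0, 0, 0]
    - [10, 0.05, 0, 0.2, 0, 0, 0]
    - [10, 0, 0, 0, 0, 0, 0]
    - [10, 0, 0, 0, 0, 0, 0]

```text
time_s: 7.8
tool_pos: [491.6, -46.0, 198.9]
eef_rot: [0.808, -0.589, -0.003, 0.005]
contact_force: [0.8, 0.3, -2.2]
finger_gap: 14.6
```

Run:
```python
from plan import *
go([507,-40,160],-71.2,10,mm=18)
from h import *
s=imaging.snapshot("side")[:,:,::-1];t=imaging.snapshot("top")[:,:,::-1]
cv2.imwrite("raw_s.png",s);cv2.imwrite("raw_t.png",t)
def crop(im,x0,y0,w,h,k): return cv2.resize(im[y0:y0+h,x0:x0+w],(w*k,h*k),interpolation=cv2.INTER_NEAREST)
cv2.imwrite("pics/p1.png",np.hstack([crop(s,240,160,80,110,5),crop(t,245,170,75,110,5)]))
```

```text
t 7.8 p [491.57 -46.   198.95] yaw -72.15 zax [-0.0111 -0.004  -0.9999] F [ 0.8  0.3 -2.2] gap 14.6
[[10,-0.02,-0.32,0.72,0.08,0,-0.12],[10,-0.01,-0.3,0.72,0,0,0],[10,0,-0.05,0.11,0,0,0],[10,0,0,0,0,0,0],[10,0,0,0,0,0,0],[10,0,0,0,0,0,0],[10,0,0,0,0,0,0],[10,0,0,0,0,0,0],[10,0,0,0,0,0,0],[10,0,0,0,0,0,0]]
end [507.  -40.1 160.1] left [-0.   0.1 -0.1]
```

View pics/p1.png

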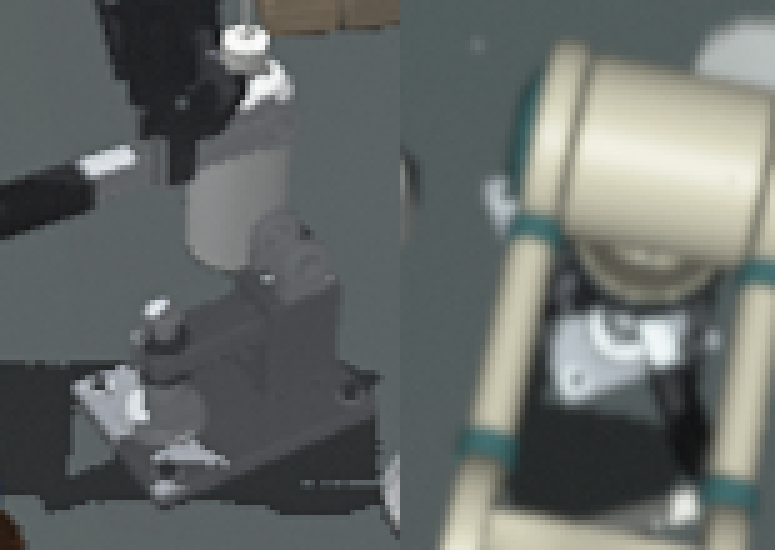

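```bash
cat > ov.py <<'E'
from h import *
from scipy.spatial.transform import Rotation as Ro
def box(x0,x1,y0,y1,z0,z1):
    c=[(x,y,z) for x in(x0,x1) for y in(y0,y1) for z in(z0,z1)]
    return [(c[i],c[j]) for i in range(8) for j in range(i+1,8) if sum(a!=b for a,b in zip(c[i],c[j]))==1]
def circ(cx,cz,r,y,a0=0,a1=360,n=24,axis='y'):
    th=np.radians(np.linspace(a0,a1,n+1))
    p=[(cx+r*np.cos(t),y,cz+r*np.sin(t)) for t in th] if axis=='y' else [(cx+r*np.cos(t),y+r*np.sin(t),cz) for t in th]
    return list(zip(p[:-1],p[1:]))
LEV=box(-47,60,-8,8,4-14,24-14)+box(-117,-47,-12,12,-14,10)+sum([circ(68,0,14,y)+circ(68,0,7,y) for y in(-8,8)],[])  # origin: lever_centre
PRS=box(-77.5,77.5,-55,55,0,14)+sum([circ(45,110,16,y,0,180)+circ(45,110,7,y) for y in(-20.5,-10.5,10.5,20.5)],[])+circ(-40,100,11,0,axis='z')
def pin(): 
    L=box(-22,22,-9,9,-13,13)
    for x,r in((22,13),(26,13),(26,6),(72,6),(86,3)):
        th=np.linspace(0,2*np.pi,17);p=[(x,r*np.cos(t),r*np.sin(t)) for t in th];L+=list(zip(p[:-1],p[1:]))
    L+=[((26,s*6,0),(72,s*6,0)) for s in(1,-1)]+[((26,0,s*6),(72,0,s*6)) for s in(1,-1)]
    return L
PIN=pin()
def draw(img,cam_,items,x0,y0,w,h,k,name):
    im=cv2.resize(img[y0:y0+h,x0:x0+w],(w*k,h*k),interpolation=cv2.INTER_NEAREST)
    for segs,R,t,col in items:
        a=np.array(segs).reshape(-1,3)@np.asarray(R).T+np.asarray(t)
        q=((proj(cam_,a)-[x0,y0]+.5)*k).reshape(-1,2,2)
        for s in q: cv2.line(im,tuple(int(v) for v in s[0].round()),tuple(int(v) for v in s[1].round()),col,1)
    cv2.imwrite(name,im)
def Rz(a): return Ro.from_euler("z",a).as_matrix()
PX=np.array([528.9,-32.4,0.]);PA=.328
def toolpose():
    s=readout.sense();R=Ro.from_quat(s["eef_rot"]).as_matrix();return np.array(s["tool_pos"]),R
def levpose(dx=0,dz=11.3):
    # lever held: lever y = tool... tool x=-lever... lever x axis = -tool y
    p,R=toolpose(); Rl=np.c_[-R[:,1],R[:,0]*0,-R[:,2]]; Rl[:,1]=np.cross(Rl[:,2],Rl[:,0])
    return Rl,p+Rl@np.array([dx,0,dz])
E
python3 - <<'E'
from ov import *
R,t=levpose();print(R.round(3),t)
s=cv2.imread("raw_s.png")
draw(s,"side",[(LEV,R,t,(0,255,0)),(PRS,Rz(PA),PX,(0,0,255))],225,170,100,75,8,"pics/o1.png")
E
```

```text
[[ 0.952 -0.307  0.01 ]
 [ 0.307  0.952  0.004]
 [-0.011 -0.001  1.   ]] [491.98676679 -45.83015915 210.5579023 ]
```

View pics/o1.png

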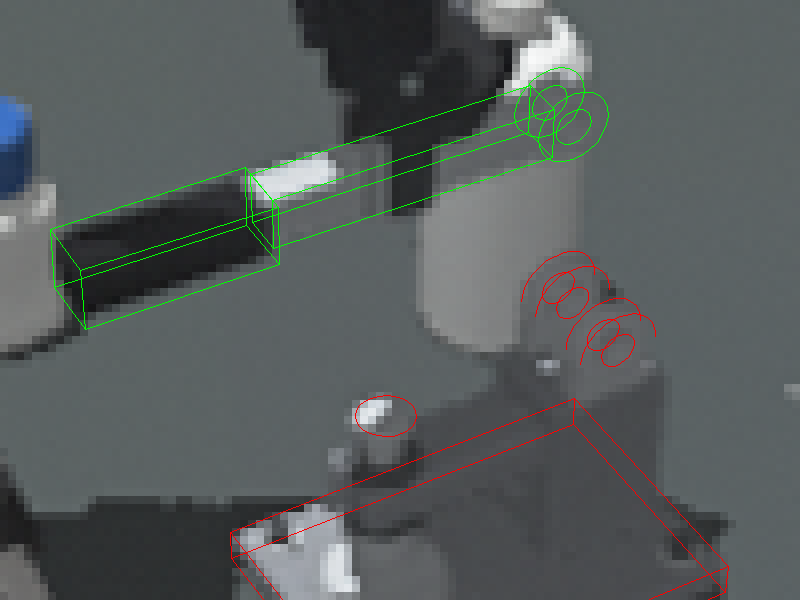

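Run:
```python
from ov import *
for i,(px,pa) in enumerate([((528.9,-32.4,0),.328)]):
    draw(cv2.imread("pics/top0.png"),"top",[(PRS,Rz(pa),px,(0,0,255))],258,192,56,62,10,"/tmp/a.png")
    draw(cv2.imread("pics/side0.png"),"side",[(PRS,Rz(pa),px,(0,0,255))],252,197,66,66,9,"/tmp/b.png")
a=cv2.imread("/tmp/a.png")[:590,:];b=cv2.imread("/tmp/b.png")[:590,:]
cv2.imwrite("pics/o2a.png",a);cv2.imwrite("pics/o2b.png",b)
```

```text
(no output)
```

View pics/o2a.png

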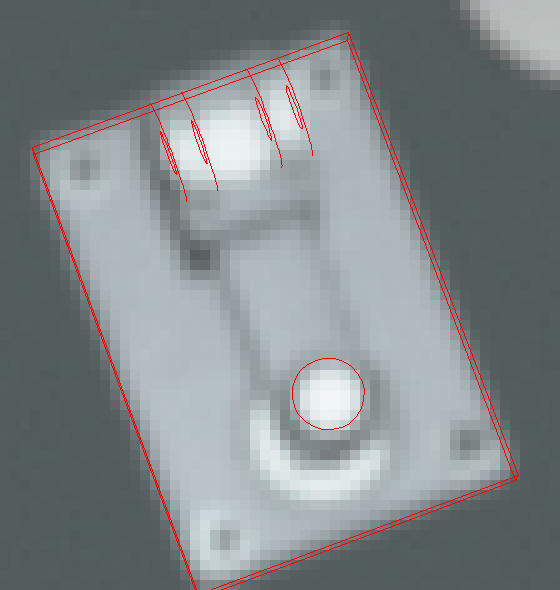

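View pics/o2b.png

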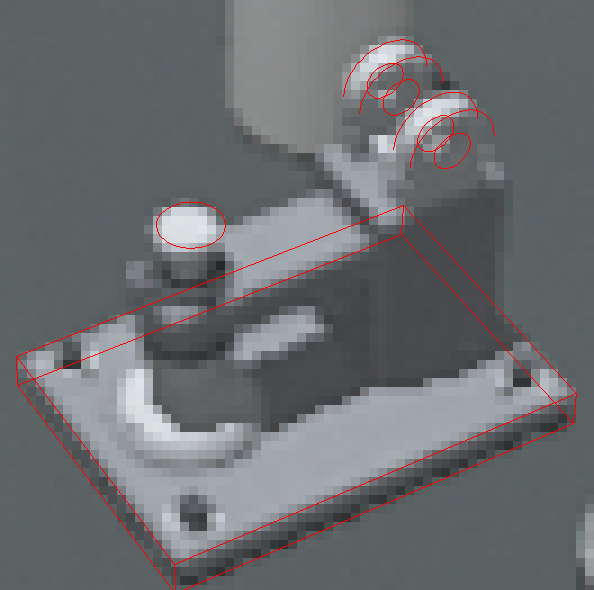

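apply_moves:
  increments:
    - [10, -0.02, -0.2, 0.4, 0.04, 0, -0.12]
    - [10, -0.01, -0.3, 0.5, 0.04, 0, 0]
    - [10, 0, -0.15, 0.5, 0, 0, 0]
    - [10, 0, 0, 0.3, 0, 0, 0]
    - [10, 0, 0, 0.1, 0, 0, 0]
    - [10, 0, 0, 0, 0, 0, 0]
    - [10, 0, 0, 0, 0, 0, 0]
    - [10, 0, 0, 0, 0, 0, 0]
    - [10, 0, 0, 0, 0, 0, 0]
    - [10, 0, 0, 0, 0, 0, 0]

```text
time_s: 8.9
tool_pos: [510.7, -37.8, 154.2]
eef_rot: [0.815, -0.579, 0.004, -0.002]
contact_force: [0.5, -0.6, -2.2]
finger_gap: 14.5
```

Run:
```python
from plan import *
go([507.7,-40.5,140],-71.1,10,mm=10)
from ov import *
s=imaging.snapshot("side")[:,:,::-1].copy()
cv2.imwrite("raw_s.png",s)
R,t=levpose();print(t)
draw(s,"side",[(LEV,R,t,(0,255,0)),(PRS,Rz(PA),PX,(0,0,255))],225,170,100,75,8,"pics/o3.png")
```

```text
t 8.9 p [510.69 -37.83 154.19] yaw -70.76 zax [ 0.009  -0.0012 -1.    ] F [ 0.5 -0.6 -2.2] gap 14.5
[[10,0.04,0.11,0.4,-0.06,-0.03,0.04],[10,0.02,0.04,0.17,0,0,0],[10,0,0,0,0,0,0],[10,0,0,0,0,0,0],[10,0,0,0,0,0,0],[10,0,0,0,0,0,0],[10,0,0,0,0,0,0],[10,0,0,0,0,0,0],[10,0,0,0,0,0,0],[10,0,0,0,0,0,0]]
end [507.7 -40.5 139.9] left [-0.  -0.   0.1]
[510.63032992 -37.8121964  165.52403689]
```

View pics/o3.png

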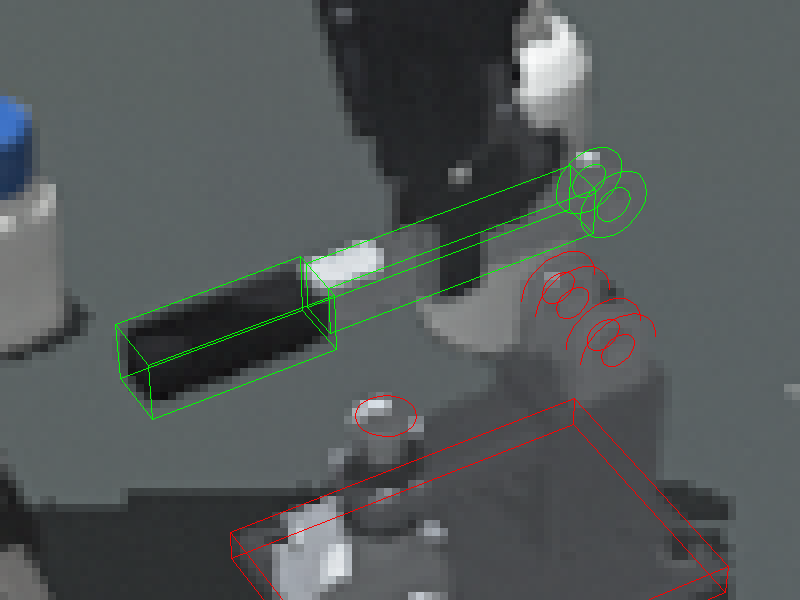

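apply_moves:
  increments:
    - [10, 0.04, 0.08, 0.2, -0.06, -0.03, 0.04]
    - [10, 0.02, 0.05, 0.3, 0, 0, 0]
    - [10, 0, 0, 0.25, 0, 0, 0]
    - [10, 0, 0, 0.1, 0, 0, 0]
    - [10, 0, 0, 0, 0, 0, 0]
    - [10, 0, 0, 0, 0, 0, 0]
    - [10, 0, 0, 0, 0, 0, 0]
    - [10, 0, 0, 0, 0, 0, 0]
    - [10, 0, 0, 0, 0, 0, 0]
    - [10, 0, 0, 0, 0, 0, 0]

```text
time_s: 9.95
tool_pos: [508.0, -40.7, 131.1]
eef_rot: [0.814, -0.582, -0.0, 0.0]
contact_force: [-1.0, -0.2, -3.0]
finger_gap: 14.6
```

Run:
```python
from plan import *
go([507.7,-40.5,101],-71.1,10,mm=5)
from ov import *
s=imaging.snapshot("side")[:,:,::-1].copy()
cv2.imwrite("raw_s.png",s)
R,t=levpose();print(t)
draw(s,"side",[(LEV,R,t,(0,255,0)),(PRS,Rz(PA),PX,(0,0,255))],225,170,100,75,8,"pics/o4.png")
```

```text
t 9.95 p [508.04 -40.66 131.13] yaw -71.11 zax [-8.e-04  1.e-04 -1.e+00] F [-1.  -0.2 -3. ] gap 14.6
[[10,0,0,0.2,0.01,0,0],[10,0,0,0.2,0,0,0],[10,0,0,0.2,0,0,0],[10,0,0,0.2,0,0,0],[10,0,0.01,0.2,0,0,0],[10,-0.01,0,0.2,0,0,0],[10,0,0,0.01,0,0,0],[10,0,0,0,0,0,0],[10,0,0,0,0,0,0],[10,0,0,0,0,0,0]]
end [507.7 -40.5 100.9] left [-0.  -0.   0.1]
[508.09922965 -40.67906473 142.46210857]
```

View pics/o4.png

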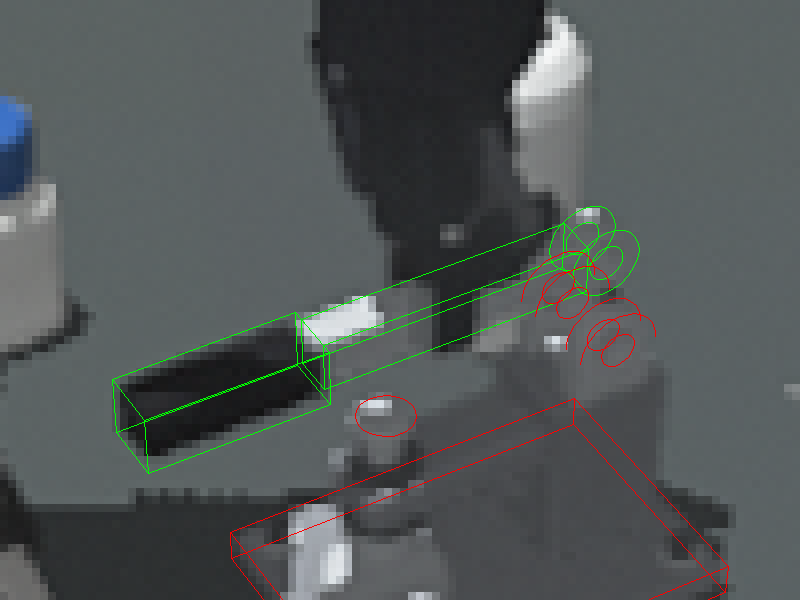

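apply_moves:
  increments:
    - [10, 0, 0, 0.1, 0, 0, 0]
    - [10, 0, 0, 0.15, 0, 0, 0]
    - [10, 0, 0, 0.15, 0, 0, 0]
    - [10, 0, 0, 0.15, 0, 0, 0]
    - [10, 0, 0, 0.1, 0, 0, 0]
    - [10, 0, 0, 0.05, 0, 0, 0]
    - [10, 0, 0, 0, 0, 0, 0]
    - [10, 0, 0, 0, 0, 0, 0]
    - [10, 0, 0, 0, 0, 0, 0]
    - [10, 0, 0, 0, 0, 0, 0]

```text
time_s: 11.0
tool_pos: [508.0, -40.7, 111.9]
eef_rot: [0.814, -0.582, -0.0, 0.0]
contact_force: [0.2, 0.5, -3.1]
finger_gap: 14.8
```

Run:
```python
from plan import *
go([507.7,-40.5,101],-71.1,10,mm=5)
```

```text
t 11.0 p [508.02 -40.67 111.92] yaw -71.12 zax [-1.e-03  2.e-04 -1.e+00] F [ 0.2  0.5 -3.1] gap 14.8
[[10,0,0,0.2,0.01,0,0],[10,-0.01,0.01,0.2,0,0,0],[10,0,0,0.04,0,0,0],[10,0,0,0,0,0,0],[10,0,0,0,0,0,0],[10,0,0,0,0,0,0],[10,0,0,0,0,0,0],[10,0,0,0,0,0,0],[10,0,0,0,0,0,0],[10,0,0,0,0,0,0]]
end [507.7 -40.5 100.9] left [-0.   0.   0.1]
```

apply_moves:
  increments:
    - [10, 0, 0, 0.12, 0, 0, 0]
    - [10, 0, 0, 0.14, 0, 0, 0]
    - [10, 0, 0, 0.1, 0, 0, 0]
    - [10, 0, 0, 0.08, 0, 0, 0]
    - [10, 0, 0, 0.04, 0, 0, 0]
    - [10, 0, 0, 0.02, 0, 0, 0]
    - [10, 0, 0, 0, 0, 0, 0]
    - [10, 0, 0, 0, 0, 0, 0]
    - [10, 0, 0, 0, 0, 0, 0]
    - [10, 0, 0, 0, 0, 0, 0]

```text
time_s: 12.0
tool_pos: [508.3, -40.7, 98.8]
eef_rot: [0.814, -0.582, -0.0, 0.0]
contact_force: [-0.4, 0.0, -2.9]
finger_gap: 14.7
```

Run:
```python
from plan import *
go([507.7,-40.5,99],-71.1,10,mm=5)
from ov import *
s=imaging.snapshot("side")[:,:,::-1].copy()
cv2.imwrite("raw_s.png",s)
R,t=levpose();print(t)
draw(s,"side",[],250,185,80,60,10,"pics/o5.png")
```

```text
t 12.0 p [508.33 -40.7   98.83] yaw -71.12 zax [-1.e-04 -0.e+00 -1.e+00] F [-0.4  0.  -2.9] gap 14.7
[[10,-0.02,0.02,-0.01,0,0,0],[10,0,0,0,0,0,0],[10,0,0,0,0,0,0],[10,0,0,0,0,0,0],[10,0,0,0,0,0,0],[10,0,0,0,0,0,0],[10,0,0,0,0,0,0],[10,0,0,0,0,0,0],[10,0,0,0,0,0,0],[10,0,0,0,0,0,0]]
end [507.7 -40.4  99.1] left [ 0.  -0.1 -0.1]
[508.33494145 -40.70609926 110.14176078]
```

View pics/o5.png

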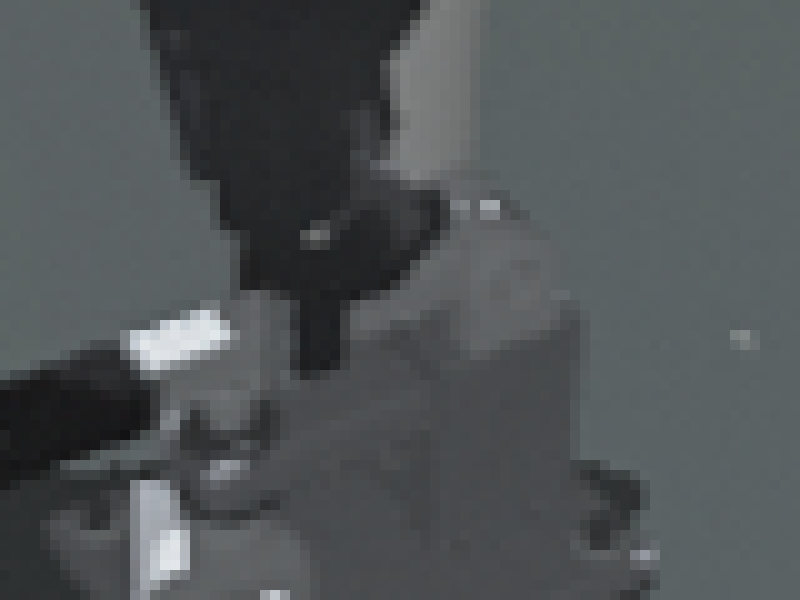

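apply_moves:
  increments:
    - [10, 0, 0, 0.03, 0, 0, 0]
    - [10, 0, 0, 0.03, 0, 0, 0]
    - [10, 0, 0, 0.03, 0, 0, 0]
    - [10, 0, 0, 0, 0, 0, 0]
    - [10, 0, 0, 0, 0, 0, 0]
    - [10, 0, 0, 0, 0, 0, 0]
    - [10, 0, 0, 0, 0, 0, 0]
    - [10, 0, 0, 0, 0, 0, 0]
    - [10, 0, 0, 0, 0, 0, 0]
    - [10, 0, 0, 0, 0, 0, 0]

```text
time_s: 13.05
tool_pos: [508.4, -40.7, 98.8]
eef_rot: [0.814, -0.581, 0.001, -0.0]
contact_force: [-1.9, -0.1, 2.0]
finger_gap: 14.5
```

Run:
```python
from plan import *
go([507.7,-40.5,99],-71.1,10,mm=5)
```

```text
t 13.05 p [508.43 -40.73  98.8 ] yaw -71.11 zax [ 1.2e-03 -4.0e-04 -1.0e+00] F [-1.9 -0.1  2. ] gap 14.5
[[10,-0.02,0.02,-0.01,-0.01,-0.01,0],[10,0,0,0,0,0,0],[10,0,0,0,0,0,0],[10,0,0,0,0,0,0],[10,0,0,0,0,0,0],[10,0,0,0,0,0,0],[10,0,0,0,0,0,0],[10,0,0,0,0,0,0],[10,0,0,0,0,0,0],[10,0,0,0,0,0,0]]
end [507.8 -40.4  99. ] left [-0.1 -0.1 -0. ]
```

apply_moves:
  increments:
    - [24, 0, 0, 0, 0, 0, 0]
    - [36, 0, 0, 0, 0, 0, 0]
    - [40, 0, 0, 0, 0, 0, 0]
    - [40, 0, 0, 0, 0, 0, 0]
    - [40, 0, 0, -0.2, 0, 0, 0]
    - [40, 0, 0, -0.5, 0, 0, 0]
    - [40, 0, 0, -0.9, 0, 0, 0]
    - [40, 0, 0, -1, 0, 0, 0]
    - [40, 0, 0, -1, 0, 0, 0]
    - [40, 0, 0, -1, 0, 0, 0]

```text
time_s: 14.05
tool_pos: [506.8, -40.5, 215.0]
eef_rot: [0.814, -0.582, -0.002, 0.001]
contact_force: [0.7, -0.5, 0.1]
finger_gap: 39.8
```

Run:
```python
from plan import *
go([505,-367.3,190],-89.4,40)
from ov import *
s=imaging.snapshot("side")[:,:,::-1].copy()
draw(s,"side",[],250,185,80,60,10,"pics/o6.png")
```

```text
t 14.05 p [506.8  -40.45 214.97] yaw -71.12 zax [-0.0051  0.001  -1.    ] F [ 0.7 -0.5  0.1] gap 39.8
[[40,0.98,0.34,0.08,0.02,0.01,0.99],[40,0.98,0.2,0.08,0.01,0,0.99],[40,0.98,0.06,0.07,0,0,0.31],[40,0.98,0.01,0.07,0,0,0],[40,0.98,0.01,0.07,0,0,0],[40,0.98,0.02,0.08,0,0,0],[40,0.98,0.01,0.07,0,0,0],[40,0.98,0.02,0.08,0,0,0],[40,0.98,0.01,0.07,0,0,0],[40,0.98,0.02,0.08,0,0,0]]
end [ 505.4 -287.4  196.1] left [ -0.4 -79.9  -6.1]
```

View pics/o6.png

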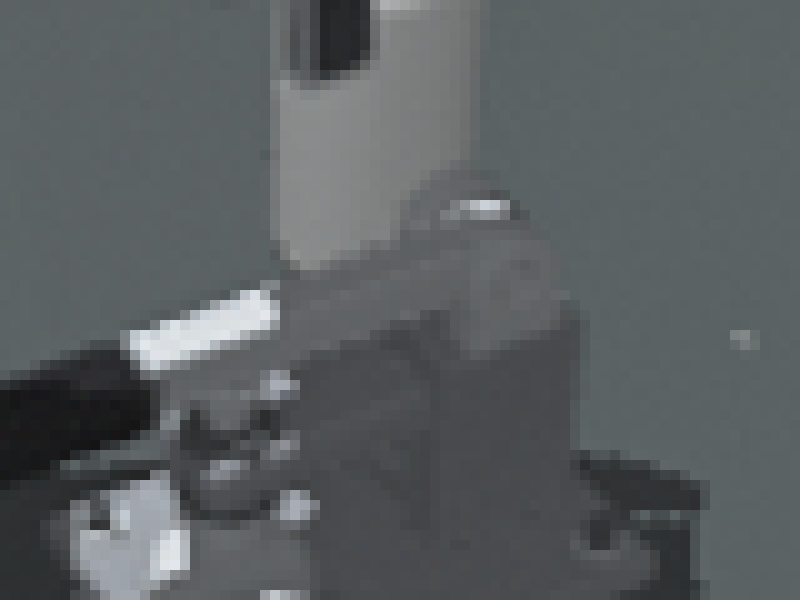

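Lever lies on the press, eye between the ears. Now to the pin (grey, top px (388,217), side px (318,330); the purple ones at top (371,256) and (420,252) are look-alikes).

apply_moves:
  increments:
    - [40, 0.6, 0.2, 0, 0.02, 0.01, 0.99]
    - [40, 0.98, 0.2, 0, 0.01, 0, 0.99]
    - [40, 0.98, 0.06, 0, 0, 0, 0.31]
    - [40, 0.98, 0.01, 0, 0, 0, 0]
    - [40, 0.98, 0.01, 0, 0, 0, 0]
    - [40, 0.98, 0.02, 0, 0, 0, 0]
    - [40, 0.98, 0.01, 0.1, 0, 0, 0]
    - [40, 0.98, 0.02, 0.2, 0, 0, 0]
    - [40, 0.98, 0.01, 0.3, 0, 0, 0]
    - [40, 0.98, 0.02, 0.3, 0, 0, 0]

```text
time_s: 15.1
tool_pos: [509.5, -284.4, 204.7]
eef_rot: [0.708, -0.706, 0.01, -0.006]
contact_force: [0.9, -0.7, -0.3]
finger_gap: 40.0
```

Run:
```python
from plan import *
go([510.7,-367.3,90],-89.4,40)
```

```text
t 15.1 p [ 509.53 -284.4   204.67] yaw -89.88 zax [ 0.0228 -0.0053 -0.9997] F [ 0.9 -0.7 -0.3] gap 40.0
[[40,0.7,0.01,0.98,-0.16,-0.04,-0.06],[40,0.71,0,0.98,0,0,0],[40,0.71,0,0.98,0,0,0],[40,0.71,0,0.98,0,0,0],[40,0.48,0,0.67,0,0,0],[40,0,0,0,0,0,0],[40,0,0,0,0,0,0],[40,0,0,0,0,0,0],[40,0,0,0,0,0,0],[40,0,0,0,0,0,0]]
end [ 510.6 -367.3   90. ] left [ 0.1 -0.   0. ]
```

apply_moves:
  increments:
    - [40, 0.7, 0.0, 0.8, -0.16, -0.04, -0.06]
    - [40, 0.7, 0, 0.9, 0, 0, 0]
    - [40, 0.6, 0, 0.9, 0, 0, 0]
    - [40, 0.5, 0, 0.7, 0, 0, 0]
    - [40, 0.3, 0, 0.5, 0, 0, 0]
    - [40, 0.1, 0, 0.2, 0, 0, 0]
    - [40, 0, 0, 0.1, 0, 0, 0]
    - [40, 0, 0, 0, 0, 0, 0]
    - [40, 0, 0, 0, 0, 0, 0]
    - [40, 0, 0, 0, 0, 0, 0]

```text
time_s: 16.1
tool_pos: [512.2, -363.8, 101.5]
eef_rot: [0.71, -0.704, 0.003, -0.0]
contact_force: [-0.3, 0.3, -0.7]
finger_gap: 39.9
```

Run:
```python
from plan import *
go([510.7,-367.3,5],-89.4,40)
from ov import *
s=imaging.snapshot("side")[:,:,::-1].copy();t=imaging.snapshot("top")[:,:,::-1].copy()
cv2.imwrite("raw_t2.png",t)
draw(s,"side",[(PIN,Rz(.01),(510.7,-367.3,13),(0,255,0))],270,280,80,70,8,"pics/o7.png")
draw(t,"top",[(PRS,Rz(PA),PX,(0,0,255)),(LEV,Rz(PA),(507.7,-40.5,110),(0,255,0))],250,185,80,80,7,"pics/o8.png")
```

```text
t 16.1 p [ 512.22 -363.81  101.51] yaw -89.54 zax [ 0.0053 -0.004  -1.    ] F [-0.3  0.3 -0.7] gap 39.9
[[40,0.03,0.02,0.98,-0.04,-0.03,-0.02],[40,0.04,0.02,0.98,0,0,0],[40,0.03,0.01,0.98,0,0,0],[40,0.04,0.02,0.92,0,0,0],[40,0,0,0,0,0,0],[40,0,0,0,0,0,0],[40,0,0,0,0,0,0],[40,0,0,0,0,0,0],[40,0,0,0,0,0,0],[40,0,0,0,0,0,0]]
end [ 510.6 -367.4    5. ] left [ 0.1  0.1 -0. ]
```

View pics/o7.png

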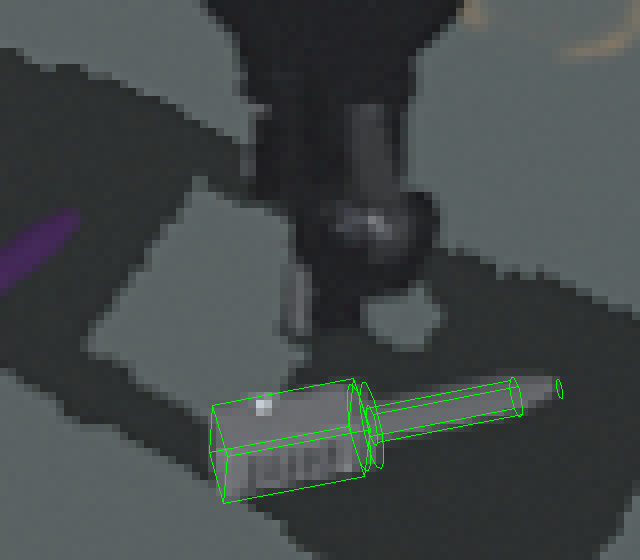

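View pics/o8.png

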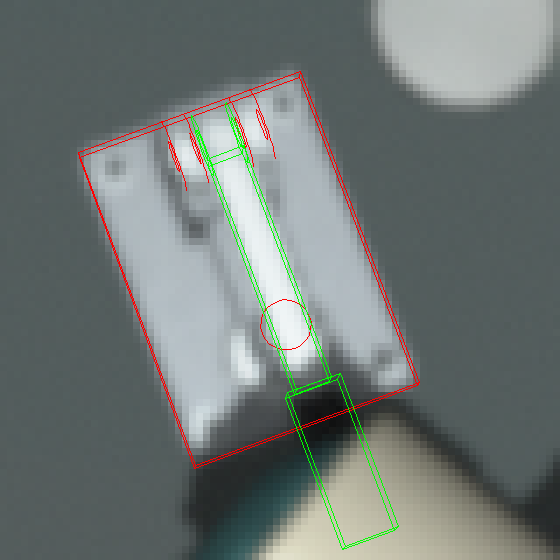

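apply_moves:
  increments:
    - [40, 0.06, 0.03, 0.5, -0.04, -0.03, -0.02]
    - [40, 0.06, 0.03, 0.7, 0, 0, 0]
    - [40, 0.02, 0.01, 0.8, 0, 0, 0]
    - [40, 0, 0, 0.7, 0, 0, 0]
    - [40, 0, 0, 0.5, 0, 0, 0]
    - [40, 0, 0, 0.3, 0, 0, 0]
    - [40, 0, 0, 0.15, 0, 0, 0]
    - [40, 0, 0, 0.05, 0, 0, 0]
    - [40, 0, 0, 0, 0, 0, 0]
    - [40, 0, 0, 0, 0, 0, 0]

```text
time_s: 17.2
tool_pos: [512.1, -368.7, 5.0]
eef_rot: [0.712, -0.703, 0.002, 0.0]
contact_force: [-0.8, 0.1, 0.1]
finger_gap: 40.1
```

Run:
```python
from plan import *
go([510.7,-367.3,4],-89.4,40,mm=5)
```

```text
t 17.2 p [ 512.06 -368.71    5.03] yaw -89.28 zax [ 0.0022 -0.0026 -1.    ] F [-0.8  0.1  0.1] gap 40.1
[[40,-0.06,0.05,0.04,-0.02,-0.02,0.02],[40,0,0,0,0,0,0],[40,0,0,0,0,0,0],[40,0,0,0,0,0,0],[40,0,0,0,0,0,0],[40,0,0,0,0,0,0],[40,0,0,0,0,0,0],[40,0,0,0,0,0,0],[40,0,0,0,0,0,0],[40,0,0,0,0,0,0]]
end [ 510.8 -367.2    4. ] left [-0.1 -0.1 -0. ]
```

apply_moves:
  increments:
    - [40, -0.06, 0.05, 0.04, -0.02, -0.02, 0.02]
    - [40, 0, 0, 0, 0, 0, 0]
    - [40, 0, 0, 0, 0, 0, 0]
    - [15, 0, 0, 0, 0, 0, 0]
    - [12, 0, 0, 0, 0, 0, 0]
    - [12, 0, 0, 0, 0, 0, 0]
    - [12, 0, 0, 0, 0, 0, 0]
    - [12, 0, 0, 0, 0, 0, 0]
    - [12, 0, 0, 0, 0, 0, 0]
    - [12, 0, 0, 0, 0, 0, 0]
  squeeze: 80

```text
time_s: 18.2
tool_pos: [511.7, -367.9, 6.3]
eef_rot: [0.71, -0.704, 0.001, 0.0]
contact_force: [-0.0, -0.1, -0.3]
finger_gap: 16.2
```

Run:
```python
from plan import *
go([510.7,-367.3,4],-89.4,12,mm=5)
```

```text
t 18.2 p [ 511.69 -367.89    6.29] yaw -89.45 zax [ 0.0021 -0.0022 -1.    ] F [-0.  -0.1 -0.3] gap 16.2
[[12,-0.02,0.04,0.09,-0.01,-0.02,-0.01],[12,0,0,0,0,0,0],[12,0,0,0,0,0,0],[12,0,0,0,0,0,0],[12,0,0,0,0,0,0],[12,0,0,0,0,0,0],[12,0,0,0,0,0,0],[12,0,0,0,0,0,0],[12,0,0,0,0,0,0],[12,0,0,0,0,0,0]]
end [ 510.7 -367.4    4. ] left [ 0.   0.1 -0. ]
```

apply_moves:
  increments:
    - [12, 0, 0, -0.3, 0, 0, 0]
    - [12, 0, 0, -0.6, 0, 0, 0]
    - [12, 0, 0, -0.9, 0, 0, 0]
    - [12, 0, 0, -1, 0, 0, 0]
    - [12, 0, 0, -1, 0, 0, 0]
    - [12, 0, 0, -1, 0, 0, 0]
    - [12, 0, 0, -0.7, 0, 0, 0]
    - [12, 0, 0, -0.4, 0, 0, 0]
    - [12, 0, 0, -0.1, 0, 0, 0]
    - [12, 0, 0, 0, 0, 0, 0]

```text
time_s: 19.2
tool_pos: [509.4, -365.9, 161.6]
eef_rot: [0.711, -0.704, -0.002, 0.0]
contact_force: [0.7, -0.6, -1.7]
finger_gap: 16.2
```

Run:
```python
from plan import *
go([610,-150,150],18.8,12,mm=20)
from ov import *
s=imaging.snapshot("side")[:,:,::-1].copy()
p,R=toolpose(); Rp=np.c_[-R[:,1],np.cross(-R[:,2],-R[:,1]),-R[:,2]]
draw(s,"side",[(PIN,Rp,p+Rp@[-1,0,6.7],(0,255,0))],270,230,90,70,8,"pics/o9.png")
```

```text
t 19.2 p [ 509.38 -365.85  161.63] yaw -89.44 zax [-0.0032  0.0023 -1.    ] F [ 0.7 -0.6 -1.7] gap 16.2
[[12,-0.8,-0.38,0.04,0,0,-0.99],[12,-0.8,-0.53,0.05,0,0,-0.99],[12,-0.8,-0.71,0.05,0,0,-0.99],[12,-0.69,-0.8,0.05,0,0,-0.99],[12,-0.51,-0.8,0.05,0,0,-0.99],[12,-0.37,-0.8,0.04,0,0,-0.99],[12,-0.24,-0.8,0.04,0,0,-0.99],[12,-0.13,-0.8,0.04,0,0,-0.99],[12,-0.02,-0.8,0.04,0,0,-0.99],[12,0.1,-0.8,0.05,0,0,-0.99]]
end [ 605.1 -160.7  150.5] left [ 4.9 10.7 -0.5]
```

View pics/o9.png

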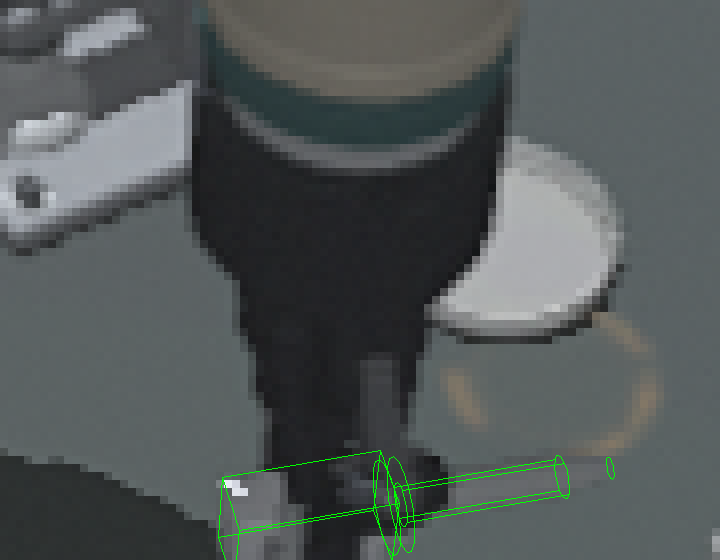

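apply_moves:
  increments:
    - [12, -0.4, -0.2, 0, 0, 0, -0.8]
    - [12, -0.8, -0.5, 0, 0, 0, -0.99]
    - [12, -0.8, -0.7, 0, 0, 0, -0.99]
    - [12, -0.69, -0.8, 0, 0, 0, -0.99]
    - [12, -0.5, -0.8, 0, 0, 0, -0.99]
    - [12, -0.37, -0.8, 0, 0, 0, -0.99]
    - [12, -0.24, -0.7, 0, 0, 0, -0.99]
    - [12, -0.13, -0.6, 0, 0, 0, -0.99]
    - [12, 0, -0.5, 0, 0, 0, -0.99]
    - [12, 0.05, -0.3, 0, 0, 0, -0.99]

```text
time_s: 20.25
tool_pos: [583.9, -187.2, 146.0]
eef_rot: [0.997, -0.077, -0.014, -0.007]
contact_force: [-0.4, -1.0, -0.7]
finger_gap: 16.2
```

Run:
```python
from plan import *
go([613,-145,150],18.8,12,mm=10)
```

```text
t 20.25 p [ 583.9  -187.24  145.99] yaw -8.77 zax [-0.0272  0.0161 -0.9995] F [-0.4 -1.  -0.7] gap 16.2
[[12,0.19,-0.4,-0.04,-0.04,0.05,-0.99],[12,0.27,-0.4,-0.04,-0.04,0.05,-0.99],[12,0.35,-0.4,-0.04,-0.04,0.06,-0.99],[12,0.4,-0.34,-0.04,-0.01,0.03,-0.48],[12,0.06,-0.04,-0.01,0,0,0],[12,0,0,0,0,0,0],[12,0,0,0,0,0,0],[12,0,0,0,0,0,0],[12,0,0,0,0,0,0],[12,0,0,0,0,0,0]]
end [ 613.1 -145.   150.1] left [-0.1 -0.  -0.1]
```

apply_moves:
  increments:
    - [12, 0.19, -0.4, 0, -0.04, 0.05, -0.9]
    - [12, 0.27, -0.4, 0, -0.04, 0.05, -0.9]
    - [12, 0.35, -0.4, 0, -0.04, 0.06, -0.8]
    - [12, 0.3, -0.3, 0, -0.01, 0.03, -0.4]
    - [12, 0.06, -0.04, 0, 0, 0, -0.2]
    - [12, 0, 0, 0, 0, 0, 0]
    - [12, 0, 0, 0, 0, 0, 0]
    - [12, 0, 0, 0, 0, 0, 0]
    - [12, 0, 0, 0, 0, 0, 0]
    - [12, 0, 0, 0, 0, 0, 0]

```text
time_s: 21.25
tool_pos: [606.9, -144.0, 135.2]
eef_rot: [0.988, 0.156, -0.008, -0.004]
contact_force: [-0.3, -0.1, -1.0]
finger_gap: 16.1
```

```bash
cat >> ov.py <<'E'
def pinpose(dx=-1,dz=6.7):
    p,R=toolpose(); Rp=np.c_[-R[:,1],np.cross(-R[:,2],-R[:,1]),-R[:,2]]
    return Rp,p+Rp@[dx,0,dz]
E
python3 - <<'E'
from plan import *
go([613,-138,103.5],18.8,12,mm=10)
from ov import *
s=imaging.snapshot("side")[:,:,::-1].copy();t=imaging.snapshot("top")[:,:,::-1].copy()
cv2.imwrite("raw_s.png",s);cv2.imwrite("raw_t.png",t)
Rp,tp=pinpose()
L=(LEV,Rz(PA),(508.1,-40.6,110),(0,255,0));Q=(PRS,Rz(PA),PX,(0,0,255));N=(PIN,Rp,tp,(255,255,0))
draw(s,"side",[N,Q],270,180,80,70,9,"pics/o10.png")
draw(t,"top",[N,Q],260,170,80,75,8,"pics/o11.png")
E
```

```text
t 21.25 p [ 606.94 -144.04  135.18] yaw 17.92 zax [-0.0177  0.0055 -0.9998] F [-0.3 -0.1 -1. ] gap 16.1
[[12,0.1,-0.04,0.4,-0.08,0.11,-0.11],[12,0.1,-0.05,0.4,0,0,0],[12,0.1,-0.05,0.4,0,0,0],[12,0.01,-0.01,0.07,0,0,0],[12,0,0,0,0,0,0],[12,0,0,0,0,0,0],[12,0,0,0,0,0,0],[12,0,0,0,0,0,0],[12,0,0,0,0,0,0],[12,0,0,0,0,0,0]]
end [ 612.9 -138.   103.4] left [ 0.1 -0.   0.1]
```

View pics/o10.png

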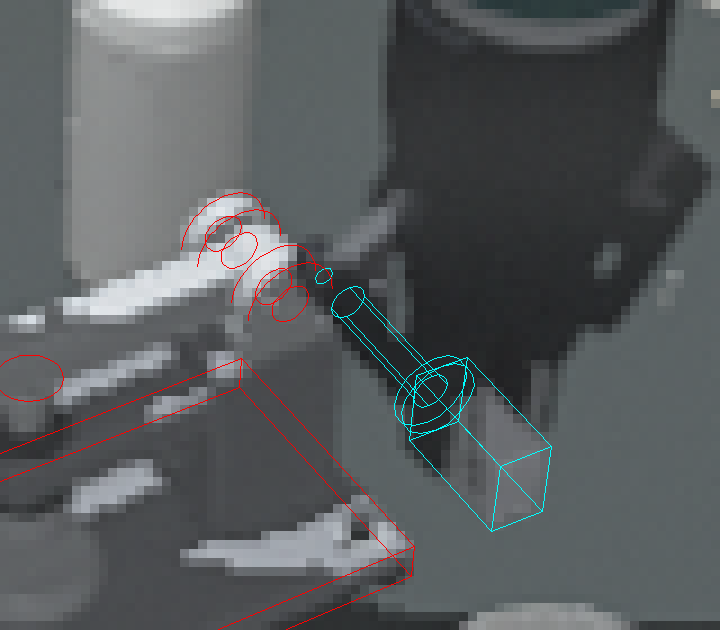

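View pics/o11.png

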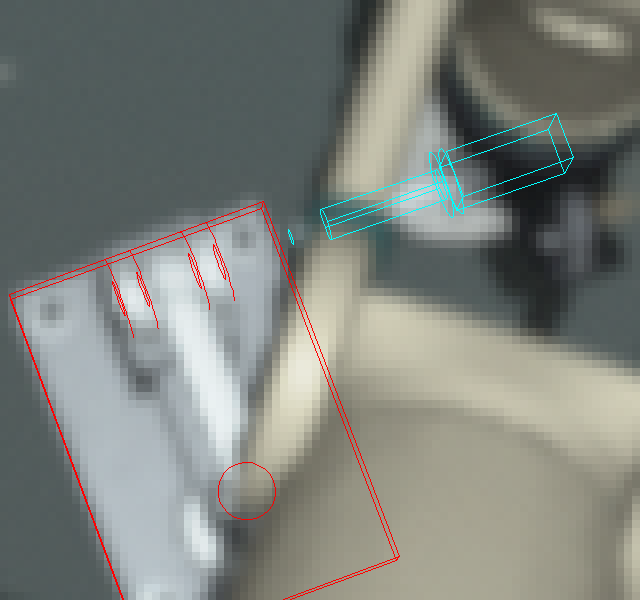

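apply_moves:
  increments:
    - [12, 0.1, -0.02, 0.3, -0.08, 0.11, -0.11]
    - [12, 0.1, -0.02, 0.4, 0, 0, 0]
    - [12, 0.05, -0.02, 0.3, 0, 0, 0]
    - [12, 0, 0, 0.15, 0, 0, 0]
    - [12, 0, 0, 0.05, 0, 0, 0]
    - [12, 0, 0, 0, 0, 0, 0]
    - [12, 0, 0, 0, 0, 0, 0]
    - [12, 0, 0, 0, 0, 0, 0]
    - [12, 0, 0, 0, 0, 0, 0]
    - [12, 0, 0, 0, 0, 0, 0]

```text
time_s: 22.35
tool_pos: [613.6, -141.3, 104.4]
eef_rot: [0.987, 0.163, 0.001, 0.001]
contact_force: [0.2, -1.3, -1.3]
finger_gap: 16.2
```

Run:
```python
from plan import *
go([612,-136,103.5],18.8,12,mm=10)
from ov import *
s=imaging.snapshot("side")[:,:,::-1].copy()
cv2.imwrite("raw_s.png",s)
Rp,tp=pinpose();print(tp)
Q=(PRS,Rz(PA),PX,(0,0,255));N=(PIN,Rp,tp,(255,255,0))
g=np.clip(255*(s/255.)**.5,0,255).astype(np.uint8)
draw(g,"side",[N],285,195,50,60,10,"/tmp/a.png");draw(g,"side",[],285,195,50,60,10,"/tmp/b.png")
a=np.hstack([cv2.imread("/tmp/b.png")[:,:400],cv2.imread("/tmp/a.png")[:,:400]]);cv2.imwrite("pics/o12.png",a)
```

```text
t 22.35 p [ 613.62 -141.29  104.44] yaw 18.73 zax [ 0.0024 -0.0012 -1.    ] F [ 0.2 -1.3 -1.3] gap 16.2
[[12,0.01,-0.22,0.04,0.01,-0.01,-0.01],[12,0,0,0,0,0,0],[12,0,0,0,0,0,0],[12,0,0,0,0,0,0],[12,0,0,0,0,0,0],[12,0,0,0,0,0,0],[12,0,0,0,0,0,0],[12,0,0,0,0,0,0],[12,0,0,0,0,0,0],[12,0,0,0,0,0,0]]
end [ 612.1 -136.   103.4] left [-0.1 -0.   0.1]
[ 613.94329085 -142.22018905  111.14003946]
```

View pics/o12.png

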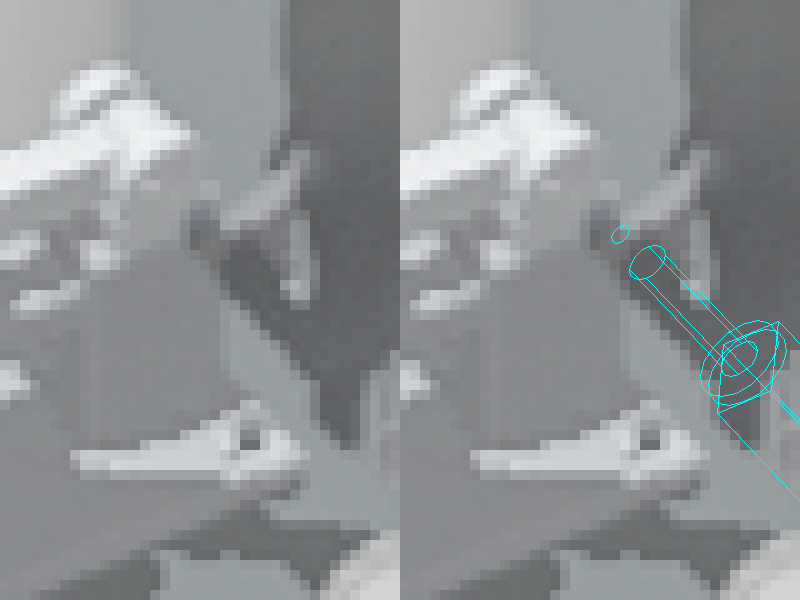

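Run:
```python
from ov import *
s=cv2.imread("raw_s.png")
Rp,tp=pinpose();print(tp)
N=(PIN,Rp,tp,(255,255,0))
g=np.clip(255*(s/255.)**.45,0,255).astype(np.uint8)
draw(g,"side",[N],300,205,48,50,12,"/tmp/a.png");draw(g,"side",[],300,205,48,50,12,"/tmp/b.png")
a=np.hstack([cv2.imread("/tmp/b.png")[:,:],cv2.imread("/tmp/a.png")[:,:]]);cv2.imwrite("pics/o13.png",cv2.resize(a,None,fx=.69,fy=.69,interpolation=cv2.INTER_AREA))
```

```text
[ 613.94329085 -142.22018905  111.14003946]
```

View pics/o13.png

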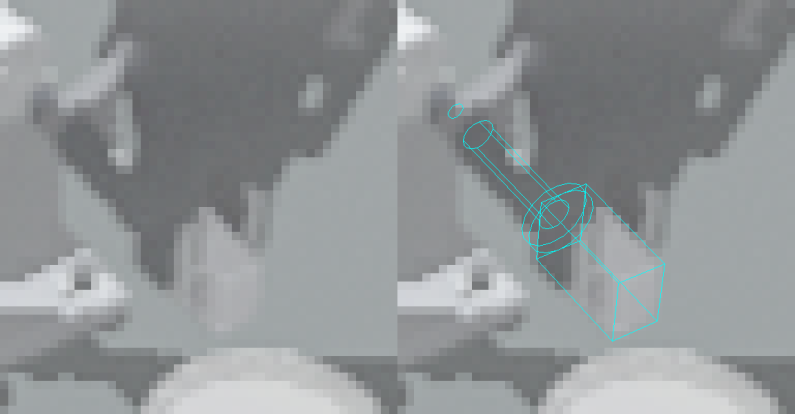

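Run:
```python
from ov import *
s=cv2.imread("raw_s.png")
g=np.clip(255*(s/255.)**.45,0,255).astype(np.uint8)
for r in imaging.silhouettes("side","pin")[:5]:
    m=r["mask"];ys,xs=np.nonzero(m);print(round(r["score"],2),np.round(r["pixel"],1),m.sum(),xs.min(),xs.max(),ys.min(),ys.max())
    if 290<r["pixel"][0]<350 and 195<r["pixel"][1]<260:
        c,_=cv2.findContours(m.astype(np.uint8),0,1)
        g[m]=(g[m]*.5+np.array([0,128,0])).astype(np.uint8)
Rp,tp=pinpose()
draw(g,"side",[(PIN,Rp,tp,(255,255,0))],290,200,55,55,11,"pics/o14.png")
```

```text
0.92 [273.4 380.7] 380 255 301 370 390
0.7 [257.5 322.5] 316 245 278 307 334
```

View pics/o14.png

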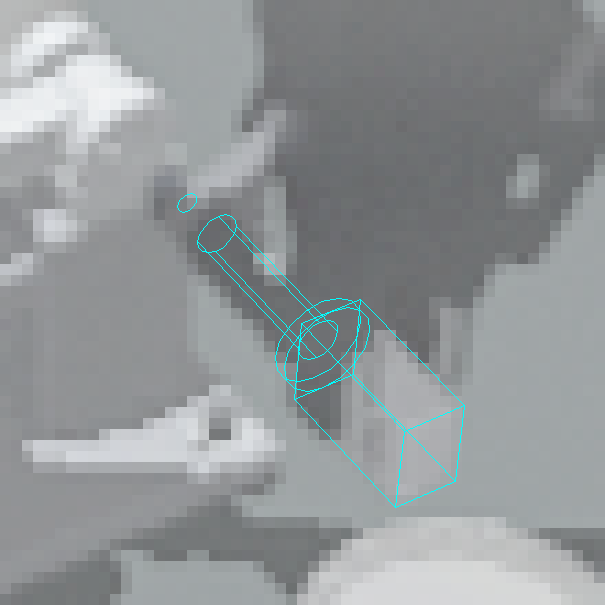

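apply_moves:
  increments:
    - [12, 0, -0.15, 0.04, 0.01, -0.01, 0]
    - [12, 0, -0.2, 0, 0, 0, 0]
    - [12, 0, -0.2, 0, 0, 0, 0]
    - [12, 0, -0.1, 0, 0, 0, 0]
    - [12, 0, -0.05, 0, 0, 0, 0]
    - [12, 0, 0, 0, 0, 0, 0]
    - [12, 0, 0, 0, 0, 0, 0]
    - [12, 0, 0, 0, 0, 0, 0]
    - [12, 0, 0, 0, 0, 0, 0]
    - [12, 0, 0, 0, 0, 0, 0]

```text
time_s: 23.45
tool_pos: [607.5, -122.9, 103.5]
eef_rot: [0.987, 0.163, 0.0, 0.0]
contact_force: [0.0, 0.2, -2.2]
finger_gap: 16.4
```

```bash
cat > st.py <<'E'
from ov import *
a=PA
C=np.array([572,-18.5,110.])
Rp,tp=pinpose()
d=Rz(a).T@(tp-C); n=Rz(a).T@(tp+Rp@[86,0,0]-C)
st=readout.sense()
print("t",round(st["time_s"],2),"pin centre in clevis axes",d.round(2),"tip",n.round(2),"F clevis axes",(Rz(a).T@st["contact_force"]).round(1),"M",np.round(st["wrist_torque"],2),"gap",round(st["finger_gap"],1))
E
python3 - <<'E'
import st
from st import *
s=imaging.snapshot("side")[:,:,::-1].copy();cv2.imwrite("raw_s.png",s)
g=np.clip(255*(s/255.)**.45,0,255).astype(np.uint8)
draw(g,"side",[(PIN,Rp,tp,(255,255,0))],285,190,45,55,11,"/tmp/a.png");draw(g,"side",[],285,190,36,55,11,"/tmp/b.png")
cv2.imwrite("pics/o15.png",np.hstack([cv2.imread("/tmp/b.png"),cv2.imread("/tmp/a.png")])[:600,:800])
E
```

```text
t 23.45 pin centre in clevis axes [-9.0000e-02 -1.1129e+02  2.5000e-01] tip [ -0.03 -25.29   0.2 ] F clevis axes [ 0.1  0.1 -2.2] M [-0.   -0.04 -0.01] gap 16.4
```

View pics/o15.png

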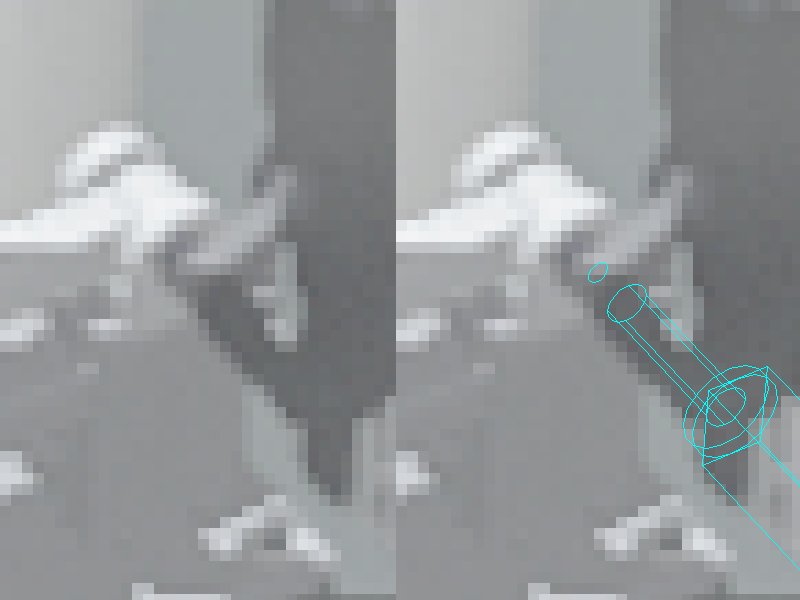

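apply_moves:
  increments:
    - [12, 0, -0.08, 0, 0, 0, 0]
    - [12, 0, -0.08, 0, 0, 0, 0]
    - [12, 0, -0.08, 0, 0, 0, 0]
    - [12, 0, -0.08, 0, 0, 0, 0]
    - [12, 0, 0, 0, 0, 0, 0]
    - [12, 0, 0, 0, 0, 0, 0]
    - [12, 0, 0, 0, 0, 0, 0]
    - [12, 0, 0, 0, 0, 0, 0]
    - [12, 0, 0, 0, 0, 0, 0]
    - [12, 0, 0, 0, 0, 0, 0]

```text
time_s: 24.5
tool_pos: [604.7, -114.8, 103.5]
eef_rot: [0.987, 0.163, 0.0, 0.0]
contact_force: [1.8, 0.1, -1.4]
finger_gap: 16.0
```

Run:
```python
import st
from st import *
s=imaging.snapshot("side")[:,:,::-1].copy();cv2.imwrite("raw_s.png",s)
g=np.clip(255*(s/255.)**.45,0,255).astype(np.uint8)
draw(g,"side",[(PIN,Rp,tp,(255,255,0))],285,190,45,55,11,"/tmp/a.png");draw(g,"side",[],285,190,36,55,11,"/tmp/b.png")
cv2.imwrite("pics/o16.png",np.hstack([cv2.imread("/tmp/b.png"),cv2.imread("/tmp/a.png")])[:600,:800])
```

```text
t 24.5 pin centre in clevis axes [-1.0000e-01 -1.0265e+02  2.0000e-01] tip [ -0.03 -16.65   0.15] F clevis axes [ 1.7 -0.5 -1.4] M [ 0.03 -0.02 -0.05] gap 16.0
```

View pics/o16.png

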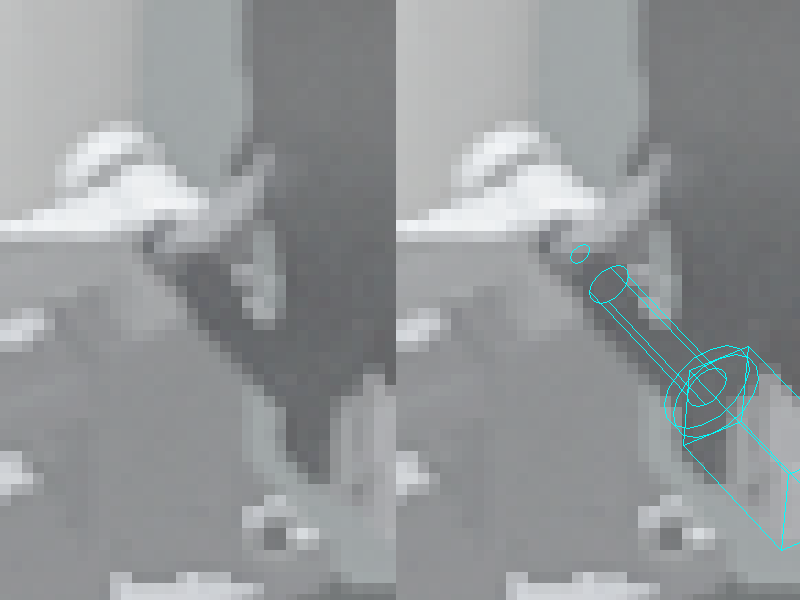

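apply_moves:
  increments:
    - [12, 0, -0.08, 0, 0, 0, 0]
    - [12, 0, -0.08, 0, 0, 0, 0]
    - [12, 0, -0.08, 0, 0, 0, 0]
    - [12, 0, -0.08, 0, 0, 0, 0]
    - [12, 0, 0, 0, 0, 0, 0]
    - [12, 0, 0, 0, 0, 0, 0]
    - [12, 0, 0, 0, 0, 0, 0]
    - [12, 0, 0, 0, 0, 0, 0]
    - [12, 0, 0, 0, 0, 0, 0]
    - [12, 0, 0, 0, 0, 0, 0]

```text
time_s: 25.55
tool_pos: [601.8, -106.4, 103.5]
eef_rot: [0.987, 0.163, 0.0, 0.0]
contact_force: [0.4, -0.2, -1.3]
finger_gap: 16.3
```

```bash
python3 st.py
```

```text
t 25.55 pin centre in clevis axes [-8.000e-02 -9.387e+01  2.500e-01] tip [-0.02 -7.87  0.2 ] F clevis axes [ 0.3 -0.3 -1.3] M [-0.02  0.02 -0.01] gap 16.3
```

apply_moves:
  increments:
    - [12, 0, -0.08, 0, 0, 0, 0]
    - [12, 0, -0.09, 0, 0, 0, 0]
    - [12, 0, -0.09, 0, 0, 0, 0]
    - [12, 0, -0.09, 0, 0, 0, 0]
    - [12, 0, -0.09, 0, 0, 0, 0]
    - [12, 0, -0.09, 0, 0, 0, 0]
    - [12, 0, 0, 0, 0, 0, 0]
    - [12, 0, 0, 0, 0, 0, 0]
    - [12, 0, 0, 0, 0, 0, 0]
    - [12, 0, 0, 0, 0, 0, 0]

```text
time_s: 26.55
tool_pos: [597.0, -92.6, 103.5]
eef_rot: [0.987, 0.163, 0.0, 0.0]
contact_force: [0.5, 1.3, -1.8]
finger_gap: 16.2
```

```bash
python3 st.py
```

```text
t 26.55 pin centre in clevis axes [ -0.21 -79.19   0.24] tip [-0.17  6.81  0.2 ] F clevis axes [ 0.9  1.  -1.8] M [-0.02 -0.01  0.07] gap 16.2
```

apply_moves:
  increments:
    - [12, 0, -0.08, 0, 0, 0, 0]
    - [12, 0, -0.09, 0, 0, 0, 0]
    - [12, 0, -0.09, 0, 0, 0, 0]
    - [12, 0, -0.09, 0, 0, 0, 0]
    - [12, 0, -0.09, 0, 0, 0, 0]
    - [12, 0, -0.09, 0, 0, 0, 0]
    - [12, 0, 0, 0, 0, 0, 0]
    - [12, 0, 0, 0, 0, 0, 0]
    - [12, 0, 0, 0, 0, 0, 0]
    - [12, 0, 0, 0, 0, 0, 0]

```text
time_s: 27.55
tool_pos: [592.4, -78.9, 103.6]
eef_rot: [0.987, 0.163, 0.0, 0.0]
contact_force: [-0.9, 0.1, -1.9]
finger_gap: 16.4
```

```bash
python3 st.py
```

```text
t 27.55 pin centre in clevis axes [ -0.14 -64.78   0.27] tip [-0.09 21.22  0.23] F clevis axes [-0.9  0.4 -1.9] M [-0.04 -0.01 -0.01] gap 16.4
```

apply_moves:
  increments:
    - [12, 0, -0.08, 0, 0, 0, 0]
    - [12, 0, -0.09, 0, 0, 0, 0]
    - [12, 0, -0.09, 0, 0, 0, 0]
    - [12, 0, -0.09, 0, 0, 0, 0]
    - [12, 0, -0.09, 0, 0, 0, 0]
    - [12, 0, -0.09, 0, 0, 0, 0]
    - [12, 0, 0, 0, 0, 0, 0]
    - [12, 0, 0, 0, 0, 0, 0]
    - [12, 0, 0, 0, 0, 0, 0]
    - [12, 0, 0, 0, 0, 0, 0]

```text
time_s: 28.55
tool_pos: [587.5, -65.3, 103.5]
eef_rot: [0.987, 0.163, -0.0, 0.0]
contact_force: [0.1, -0.4, -1.3]
finger_gap: 16.0
```

```bash
python3 st.py
```

```text
t 28.55 pin centre in clevis axes [ -0.43 -50.29   0.17] tip [-0.4  35.71  0.14] F clevis axes [ 0.  -0.4 -1.3] M [-0.07  0.06 -0.02] gap 16.0
```

apply_moves:
  increments:
    - [12, 0, -0.04, 0, 0, 0, 0]
    - [12, 0, -0.03, 0, 0, 0, 0]
    - [12, 0, -0.03, 0, 0, 0, 0]
    - [12, 0, -0.03, 0, 0, 0, 0]
    - [12, 0, -0.03, 0, 0, 0, 0]
    - [12, 0, -0.02, 0, 0, 0, 0]
    - [12, 0, -0.02, 0, 0, 0, 0]
    - [12, 0, -0.02, 0, 0, 0, 0]
    - [12, 0, -0.02, 0, 0, 0, 0]
    - [12, 0, -0.02, 0, 0, 0, 0]

```text
time_s: 29.55
tool_pos: [585.7, -60.1, 103.6]
eef_rot: [0.987, 0.163, 0.0, 0.002]
contact_force: [0.1, -2.1, -1.6]
finger_gap: 16.2
```

```bash
python3 st.py
```

```text
t 29.55 pin centre in clevis axes [ -0.39 -44.8    0.26] tip [-3.90e-01  4.12e+01 -1.00e-02] F clevis axes [-0.5 -2.  -1.6] M [-0.4  -0.07  0.05] gap 16.2
```

apply_moves:
  increments:
    - [12, 0, -0.03, 0, 0, 0, 0]
    - [12, 0, -0.03, 0, 0, 0, 0]
    - [12, 0, -0.03, 0, 0, 0, 0]
    - [12, 0, -0.03, 0, 0, 0, 0]
    - [12, 0, -0.03, 0, 0, 0, 0]
    - [12, 0, -0.03, 0, 0, 0, 0]
    - [12, 0, -0.03, 0, 0, 0, 0]
    - [12, 0, -0.03, 0, 0, 0, 0]
    - [12, 0, -0.03, 0, 0, 0, 0]
    - [12, 0, -0.03, 0, 0, 0, 0]

```text
time_s: 30.55
tool_pos: [585.9, -60.3, 103.9]
eef_rot: [0.986, 0.164, 0.002, 0.009]
contact_force: [2.0, -6.4, -3.5]
finger_gap: 16.0
```

Run:
```python
import st
from st import *
s=imaging.snapshot("side")[:,:,::-1].copy();t=imaging.snapshot("top")[:,:,::-1].copy()
g=np.clip(255*(s/255.)**.5,0,255).astype(np.uint8)
draw(g,"side",[],275,180,55,50,11,"pics/o17.png")
draw(t,"top",[],250,180,70,60,9,"pics/o18.png")
```

```text
t 30.55 pin centre in clevis axes [ -0.33 -44.88   0.61] tip [-0.52 41.1  -0.92] F clevis axes [-0.2 -6.7 -3.5] M [-0.84 -0.13  0.04] gap 16.0
```

View pics/o17.png

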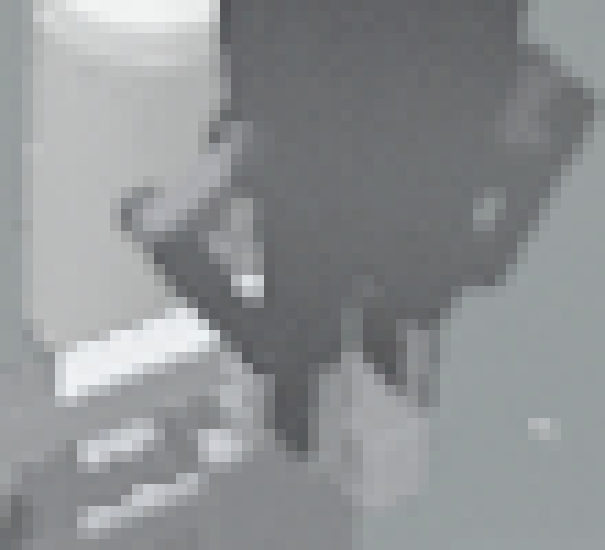

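View pics/o18.png

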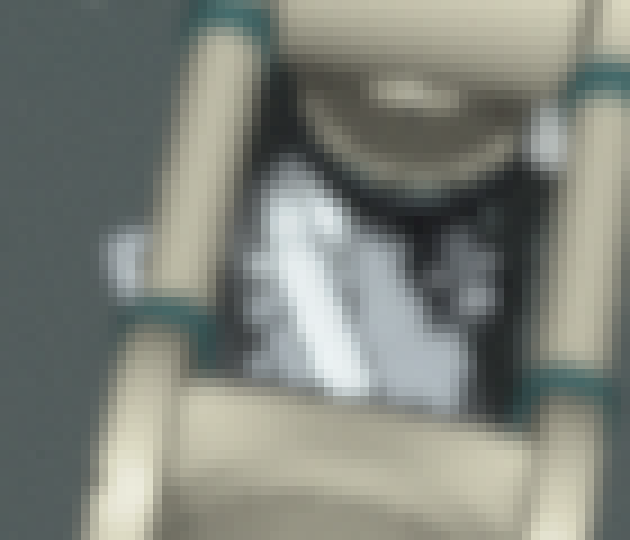

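apply_moves:
  increments:
    - [20, 0, 0, 0, 0, 0, 0]
    - [28, 0, 0, 0, 0, 0, 0]
    - [36, 0, 0, 0, 0, 0, 0]
    - [40, 0, 0, 0, 0, 0, 0]
    - [40, 0, 0, -0.1, 0, 0, 0]
    - [40, 0, 0, -0.3, 0, 0, 0]
    - [40, 0, 0, -0.6, 0, 0, 0]
    - [40, 0, 0, -0.9, 0, 0, 0]
    - [40, 0, 0, -1, 0, 0, 0]
    - [40, 0, 0, -1, 0, 0, 0]

```text
time_s: 31.65
tool_pos: [582.4, -54.3, 203.8]
eef_rot: [0.987, 0.164, -0.001, 0.003]
contact_force: [0.7, 0.5, 0.7]
finger_gap: 40.2
```

Run:
```python
from plan import *
a=.33;C=np.array([572,-18.5])
T=C-150*np.array([np.cos(a),np.sin(a)]);print(T)
go([T[0],T[1],190],18.9,0)
from ov import *
s=imaging.snapshot("side")[:,:,::-1].copy();t=imaging.snapshot("top")[:,:,::-1].copy()
g=np.clip(255*(s/255.)**.6,0,255).astype(np.uint8)
Rp=Rz(PA+np.pi/2);tp=np.array([572,-18.5,110])-Rp@[46.5,0,0]
draw(g,"side",[],265,185,60,50,12,"pics/o19.png")
```

```text
[430.09364847 -67.10645426]
t 31.65 p [582.44 -54.25 203.77] yaw 18.83 zax [-0.0015 -0.0072 -1.    ] F [0.7 0.5 0.7] gap 40.2
[[0,-0.98,-0.25,0.09,0.05,0.03,-0.01],[0,-0.98,-0.24,0.09,0,0,0],[0,-0.98,-0.25,0.09,0,0,0],[0,-0.98,-0.24,0.09,0,0,0],[0,-0.98,-0.25,0.09,0,0,0],[0,-0.98,-0.24,0.1,0,0,0],[0,-0.05,-0.02,0,0,0,0],[0,0,0,0,0,0,0],[0,0,0,0,0,0,0],[0,0,0,0,0,0,0]]
end [430.1 -67.  190. ] left [-0.  -0.1 -0. ]
```

View pics/o19.png

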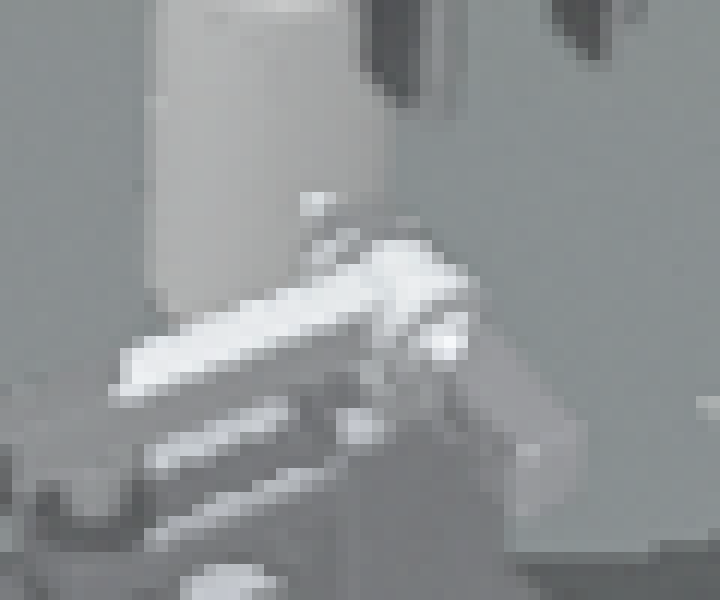

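apply_moves:
  increments:
    - [0, -0.5, -0.12, 0, 0.05, 0.03, -0.01]
    - [0, -0.9, -0.22, 0, 0, 0, 0]
    - [0, -0.98, -0.25, 0, 0, 0, 0]
    - [0, -0.98, -0.24, 0.05, 0, 0, 0]
    - [0, -0.9, -0.22, 0.1, 0, 0, 0]
    - [0, -0.7, -0.17, 0.2, 0, 0, 0]
    - [0, -0.5, -0.12, 0.2, 0, 0, 0]
    - [0, -0.2, -0.06, 0.1, 0, 0, 0]
    - [0, 0, 0, 0, 0, 0, 0]
    - [0, 0, 0, 0, 0, 0, 0]

```text
time_s: 32.75
tool_pos: [420.7, -65.4, 180.8]
eef_rot: [0.986, 0.164, -0.004, -0.004]
contact_force: [0.7, -0.2, 0.2]
finger_gap: 0.2
```

Run:
```python
from plan import *
go([430,-67,126],18.9,0,mm=10)
from ov import *
s=imaging.snapshot("side")[:,:,::-1].copy();t=imaging.snapshot("top")[:,:,::-1].copy()
cv2.imwrite("raw_s.png",s);cv2.imwrite("raw_t.png",t)
Rp=Rz(PA+np.pi/2);C=np.array([572,-18.5,110]);tp=C-Rp@[46.5,0,0]
N=(PIN,Rp,tp,(255,255,0));L=(LEV,Rz(PA),C-Rz(PA)@[68,0,0],(0,255,0))
g=np.clip(255*(s/255.)**.6,0,255).astype(np.uint8)
draw(g,"side",[],235,180,85,60,9,"pics/o20.png")
draw(g,"side",[N,L],235,180,85,60,9,"pics/o21.png")
draw(t,"top",[N],255,180,70,60,10,"pics/o22.png")
```

```text
t 32.75 p [420.7  -65.37 180.83] yaw 18.91 zax [-0.009   0.0065 -0.9999] F [ 0.7 -0.2  0.2] gap 0.2
[[0,0.06,0.04,0.4,-0.06,0.05,0],[0,0.06,0.03,0.4,0,0,0],[0,0.06,0.03,0.4,0,0,0],[0,0.06,0.04,0.4,0,0,0],[0,0.06,0.03,0.4,0,0,0],[0,0.03,0.02,0.19,0,0,0],[0,0,0,0,0,0,0],[0,0,0,0,0,0,0],[0,0,0,0,0,0,0],[0,0,0,0,0,0,0]]
end [430.  -67.1 126.1] left [ 0.   0.1 -0.1]
```

View pics/o20.png

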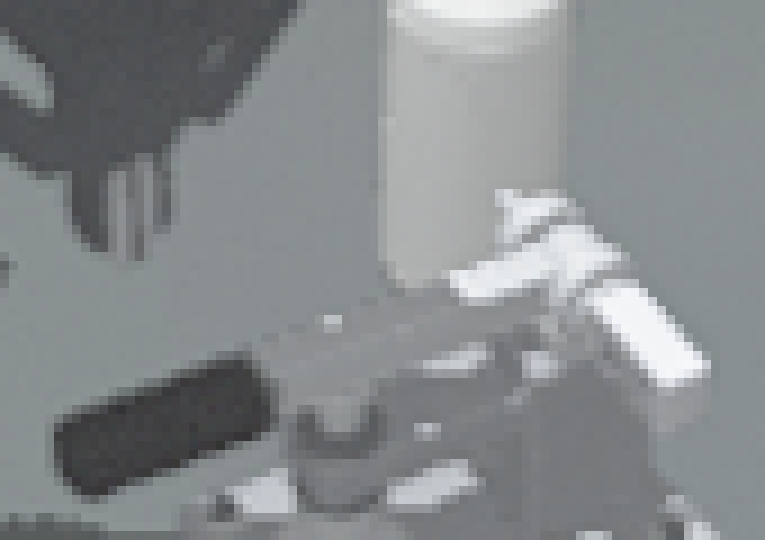

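View pics/o21.png

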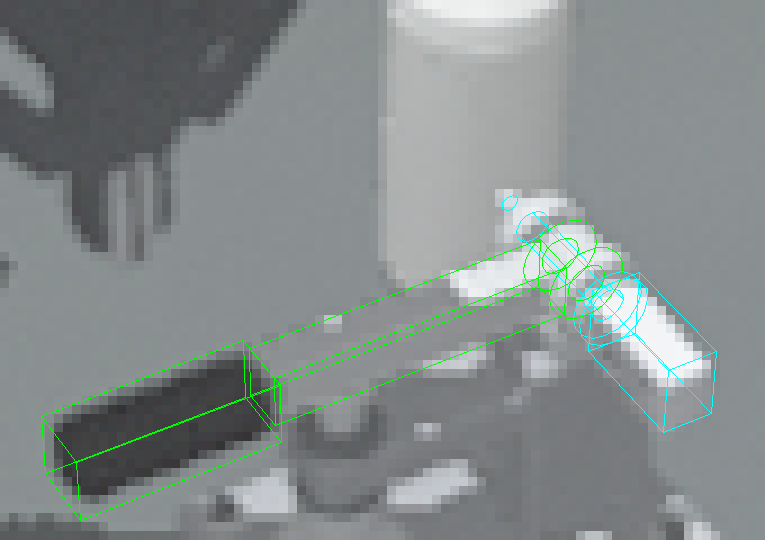

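View pics/o22.png

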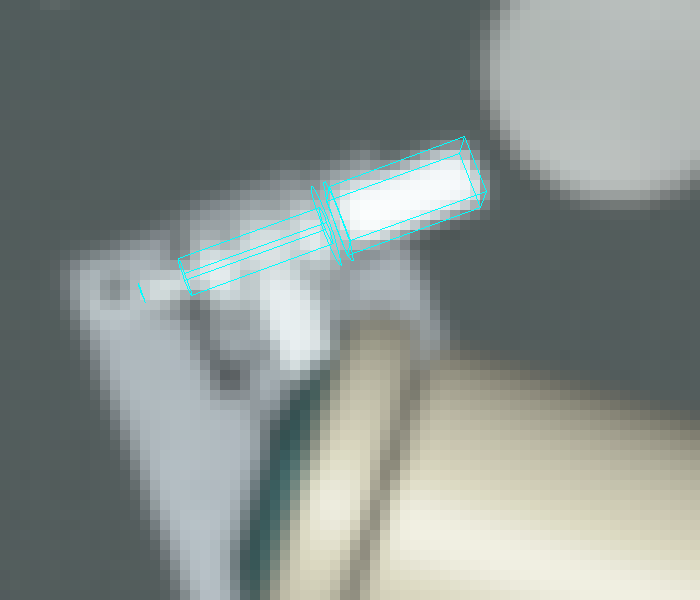

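apply_moves:
  increments:
    - [0, 0.1, 0.05, 0.3, -0.06, 0.05, 0]
    - [0, 0.12, 0.06, 0.5, 0, 0, 0]
    - [0, 0.1, 0.06, 0.5, 0, 0, 0]
    - [0, 0.05, 0.02, 0.4, 0, 0, 0]
    - [0, 0, 0, 0.2, 0, 0, 0]
    - [0, 0, 0, 0.1, 0, 0, 0]
    - [0, 0, 0, 0, 0, 0, 0]
    - [0, 0, 0, 0, 0, 0, 0]
    - [0, 0, 0, 0, 0, 0, 0]
    - [0, 0, 0, 0, 0, 0, 0]

```text
time_s: 33.85
tool_pos: [438.3, -67.7, 131.1]
eef_rot: [0.986, 0.165, 0.004, 0.001]
contact_force: [-0.1, -0.3, 0.2]
finger_gap: 0.2
```

Run:
```python
from plan import *
go([431,-67,120],18.9,0,mm=5)
from ov import *
s=imaging.snapshot("side")[:,:,::-1].copy()
g=np.clip(255*(s/255.)**.6,0,255).astype(np.uint8)
draw(g,"side",[],230,190,75,50,10,"pics/o23.png")
```

```text
t 33.85 p [438.27 -67.72 131.13] yaw 19.04 zax [ 0.0083 -0.0014 -1.    ] F [-0.1 -0.3  0.2] gap 0.2
[[0,-0.12,-0.06,0.2,0.03,-0.05,0.02],[0,-0.12,-0.05,0.2,0,0,0],[0,-0.03,-0.01,0.04,0,0,0],[0,0,0,0,0,0,0],[0,0,0,0,0,0,0],[0,0,0,0,0,0,0],[0,0,0,0,0,0,0],[0,0,0,0,0,0,0],[0,0,0,0,0,0,0],[0,0,0,0,0,0,0]]
end [431.  -67.1 120.1] left [ 0.   0.1 -0.1]
```

View pics/o23.png

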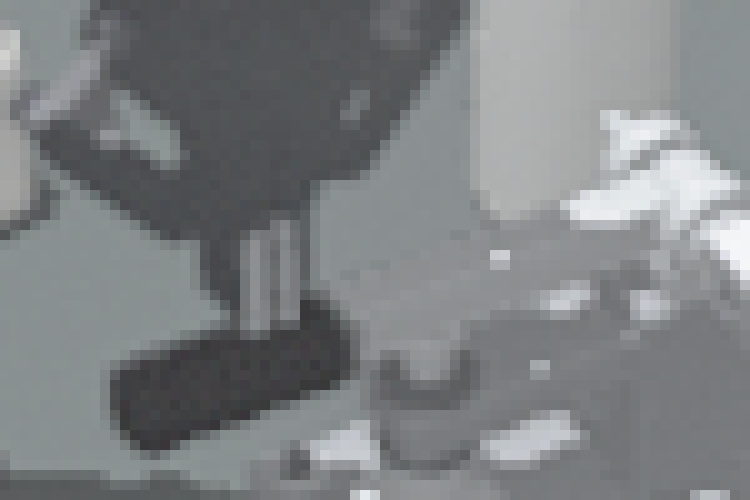

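apply_moves:
  increments:
    - [0, -0.14, -0.06, 0.1, 0.03, -0.05, 0.02]
    - [0, -0.13, -0.05, 0.1, 0.03, 0, 0]
    - [0, 0, 0, 0.12, 0, 0, 0]
    - [0, 0, 0, 0.12, 0, 0, 0]
    - [0, 0, 0, 0.12, 0, 0, 0]
    - [0, 0, 0, 0.12, 0, 0, 0]
    - [0, 0, 0, 0.12, 0, 0, 0]
    - [0, 0, 0, 0.12, 0, 0, 0]
    - [0, 0, 0, 0.1, 0, 0, 0]
    - [0, 0, 0, 0.05, 0, 0, 0]

```text
time_s: 34.9
tool_pos: [428.9, -68.1, 103.6]
eef_rot: [0.986, 0.164, -0.002, -0.002]
contact_force: [-3.0, -0.7, 5.5]
finger_gap: 0.2
```

Run:
```python
from plan import *
go([430,-67,95],18.9,0,mm=3)
```

```text
t 34.9 p [428.9  -68.1  103.61] yaw 18.92 zax [-0.0037  0.0025 -1.    ] F [-3.  -0.7  5.5] gap 0.2
[[0,0.02,-0.01,0.12,-0.03,0.02,0],[0,0.02,-0.01,0.12,0,0,0],[0,0.02,-0.01,0.1,0,0,0],[0,0,0,0,0,0,0],[0,0,0,0,0,0,0],[0,0,0,0,0,0,0],[0,0,0,0,0,0,0],[0,0,0,0,0,0,0],[0,0,0,0,0,0,0],[0,0,0,0,0,0,0]]
end [430.1 -66.9  95.1] left [-0.1 -0.1 -0.1]
```

Handle is going down (5.5 N). Continue to the stop.

apply_moves:
  increments:
    - [0, 0, 0, 0.06, 0, 0, 0]
    - [0, 0, 0, 0.06, 0, 0, 0]
    - [0, 0, 0, 0.06, 0, 0, 0]
    - [0, 0, 0, 0.05, 0, 0, 0]
    - [0, 0, 0, 0.05, 0, 0, 0]
    - [0, 0, 0, 0.05, 0, 0, 0]
    - [0, 0, 0, 0.05, 0, 0, 0]
    - [0, 0, 0, 0.05, 0, 0, 0]
    - [0, 0, 0, 0.05, 0, 0, 0]
    - [0, 0, 0, 0.05, 0, 0, 0]

```text
time_s: 35.9
tool_pos: [428.5, -68.2, 99.4]
eef_rot: [0.986, 0.165, -0.001, -0.001]
contact_force: [-5.4, 0.5, 15.8]
finger_gap: 0.1
```

Run:
```python
from plan import *
go([430,-67,95],18.9,0,mm=3)
from ov import *
s=imaging.snapshot("side")[:,:,::-1].copy()
g=np.clip(255*(s/255.)**.6,0,255).astype(np.uint8)
draw(g,"side",[],230,190,80,50,10,"pics/o24.png")
```

```text
t 35.9 p [428.52 -68.15  99.4 ] yaw 19.01 zax [-1.9e-03  8.0e-04 -1.0e+00] F [-5.4  0.5 15.8] gap 0.1
[[0,0.05,-0.02,0.12,-0.01,0.01,0.01],[0,0.02,0,0.06,0,0,0],[0,0,0,0,0,0,0],[0,0,0,0,0,0,0],[0,0,0,0,0,0,0],[0,0,0,0,0,0,0],[0,0,0,0,0,0,0],[0,0,0,0,0,0,0],[0,0,0,0,0,0,0],[0,0,0,0,0,0,0]]
end [430.  -67.1  94.9] left [-0.   0.1  0.1]
```

View pics/o24.png

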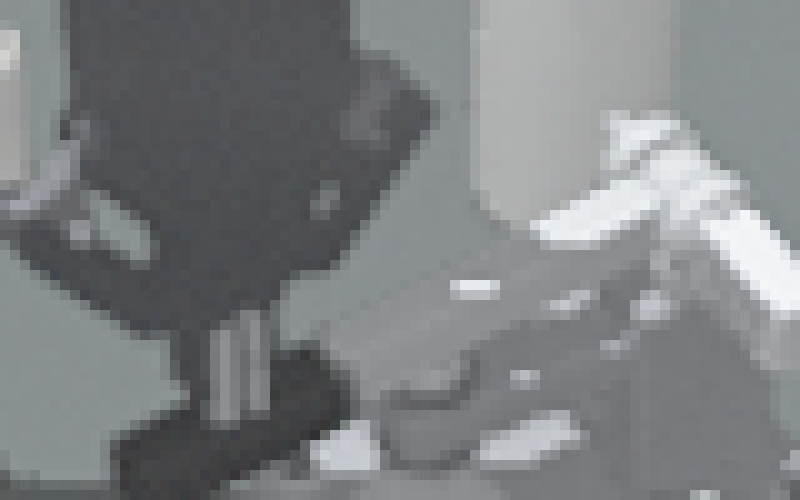

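apply_moves:
  increments:
    - [0, 0, 0, 0.08, 0, 0, 0]
    - [0, 0, 0, 0.08, 0, 0, 0]
    - [0, 0, 0, 0.08, 0, 0, 0]
    - [0, 0, 0, 0.08, 0, 0, 0]
    - [0, 0, 0, 0.08, 0, 0, 0]
    - [0, 0, 0, 0.08, 0, 0, 0]
    - [0, 0, 0, 0.08, 0, 0, 0]
    - [0, 0, 0, 0.08, 0, 0, 0]
    - [0, 0, 0, 0.08, 0, 0, 0]
    - [0, 0, 0, 0.08, 0, 0, 0]

```text
time_s: 36.95
tool_pos: [428.6, -68.2, 99.0]
eef_rot: [0.986, 0.166, 0.002, 0.002]
contact_force: [-7.4, 1.1, 22.5]
finger_gap: 0.1
```

Run:
```python
from plan import *
go([430,-67,95],18.9,0,mm=3)
```

```text
t 36.95 p [428.65 -68.19  98.97] yaw 19.13 zax [ 0.0052 -0.0029 -1.    ] F [-7.4  1.1 22.5] gap 0.1
[[0,0.05,-0.02,0.12,0.03,-0.03,0.03],[0,0.02,-0.01,0.04,0,0,0],[0,0,0,0,0,0,0],[0,0,0,0,0,0,0],[0,0,0,0,0,0,0],[0,0,0,0,0,0,0],[0,0,0,0,0,0,0],[0,0,0,0,0,0,0],[0,0,0,0,0,0,0],[0,0,0,0,0,0,0]]
end [430.1 -66.9  95. ] left [-0.1 -0.1  0. ]
```

apply_moves:
  increments:
    - [0, 0, 0, -0.1, 0, 0, 0]
    - [0, 0, 0, -0.15, 0, 0, 0]
    - [0, 0, 0, -0.15, 0, 0, 0]
    - [0, 0, 0, -0.15, 0, 0, 0]
    - [0, 0, 0, -0.15, 0, 0, 0]
    - [0, 0, 0, -0.15, 0, 0, 0]
    - [0, 0, 0, -0.15, 0, 0, 0]
    - [0, 0, 0, -0.15, 0, 0, 0]
    - [0, 0, 0, -0.15, 0, 0, 0]
    - [0, 0, 0, -0.2, 0, 0, 0]

```text
time_s: 37.95
tool_pos: [429.4, -67.4, 138.5]
eef_rot: [0.986, 0.166, 0.004, 0.001]
contact_force: [-0.3, 0.0, -0.3]
finger_gap: -0.2
```

apply_moves:
  increments:
    - [0, 0, 0, -0.5, 0, 0, 0]
    - [0, 0, 0, -0.8, 0, 0, 0]
    - [0, -0.3, 0, -0.8, 0, 0, 0]
    - [0, -0.6, 0, -0.8, 0, 0, 0]
    - [0, -0.6, 0, -0.5, 0, 0, 0]
    - [0, -0.6, 0, -0.2, 0, 0, 0]
    - [0, -0.3, 0, 0, 0, 0, 0]
    - [0, 0, 0, 0, 0, 0, 0]
    - [0, 0, 0, 0, 0, 0, 0]
    - [0, 0, 0, 0, 0, 0, 0]

```text
time_s: 38.95
tool_pos: [369.0, -87.4, 231.6]
eef_rot: [0.986, 0.166, 0.003, 0.001]
contact_force: [-0.1, 0.0, 1.3]
finger_gap: -0.0
```

Run:
```python
from plan import *
go([380,-80,230],18.9,0,mm=3)
from ov import *
s=imaging.snapshot("side")[:,:,::-1].copy();t=imaging.snapshot("top")[:,:,::-1].copy()
cv2.imwrite("pics/side_end.png",s)
Rp=Rz(PA+np.pi/2);C=np.array([572,-18.5,110]);tp=C-Rp@[46.5,0,0]
N=(PIN,Rp,tp,(255,255,0));L=(LEV,Rz(PA),C-Rz(PA)@[68,0,0],(0,255,0))
g=np.clip(255*(s/255.)**.6,0,255).astype(np.uint8)
draw(g,"side",[],235,180,85,60,9,"pics/o25.png")
draw(g,"side",[N,L],235,180,85,60,9,"pics/o26.png")
```

```text
t 38.95 p [369.03 -87.37 231.58] yaw 19.08 zax [ 5.8e-03 -8.0e-04 -1.0e+00] F [-0.1  0.   1.3] gap -0.0
[[0,0.12,-0.03,0.02,0.02,-0.04,0.02],[0,0.12,-0.03,0.01,0,0,0],[0,0.12,-0.03,0.01,0,0,0],[0,0.12,-0.04,0.02,0,0,0],[0,0.03,-0.01,0,0,0,0],[0,0,0,0,0,0,0],[0,0,0,0,0,0,0],[0,0,0,0,0,0,0],[0,0,0,0,0,0,0],[0,0,0,0,0,0,0]]
end [380.  -79.9 230.1] left [ 0.  -0.1 -0.1]
```

View pics/o25.png

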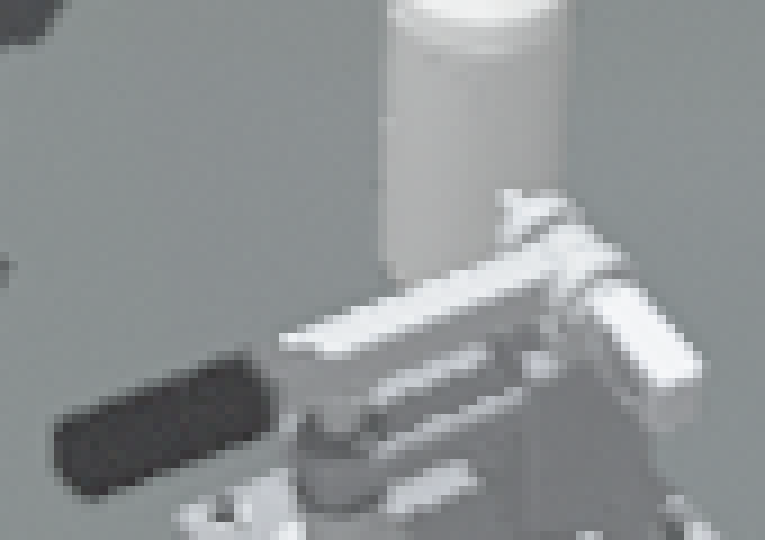

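View pics/o26.png

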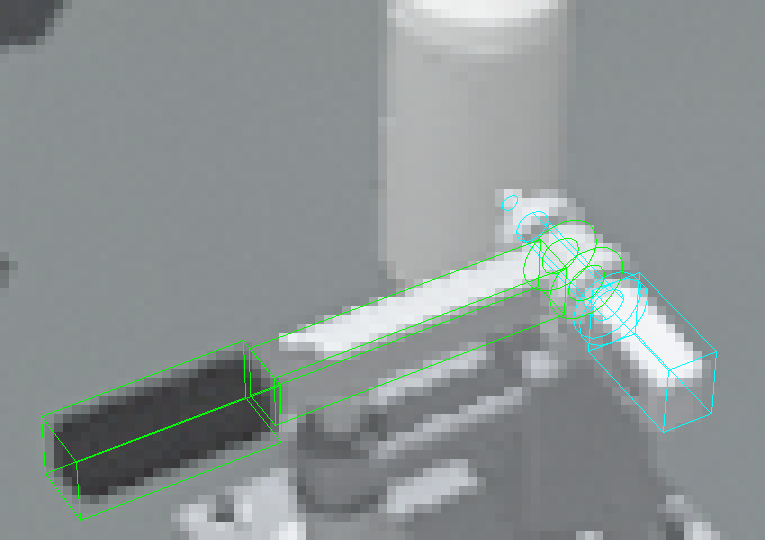

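View pics/side_end.png

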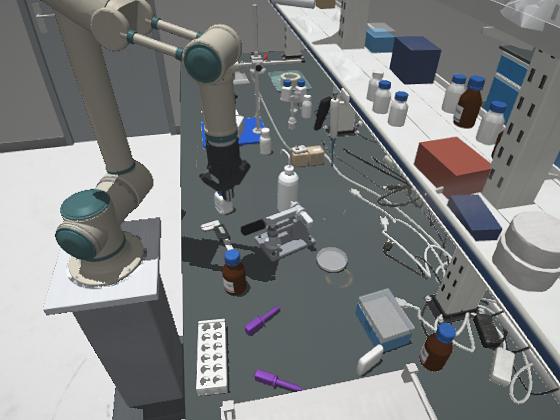

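Run:
```python
from ov import *
s0=cv2.imread("raw_s.png");s1=cv2.imread("pics/side_end.png")
t0=cv2.imread("raw_t.png");t1=imaging.snapshot("top")[:,:,::-1].copy();cv2.imwrite("raw_t3.png",t1)
k=13
f=lambda im,x,y,w,h:cv2.resize(im[y:y+h,x:x+w],(w*k,h*k),interpolation=cv2.INTER_NEAREST)
cv2.imwrite("pics/o27.png",np.hstack([f(s0,288,198,30,34),f(s1,288,198,30,34)]))
cv2.imwrite("pics/o28.png",np.hstack([f(t0,262,188,46,26)[:, :],])) 
cv2.imwrite("pics/o28.png",np.vstack([f(t0,262,190,46,22),f(t1,262,190,46,22)])[:598])
```

```text
(no output)
```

View pics/o27.png

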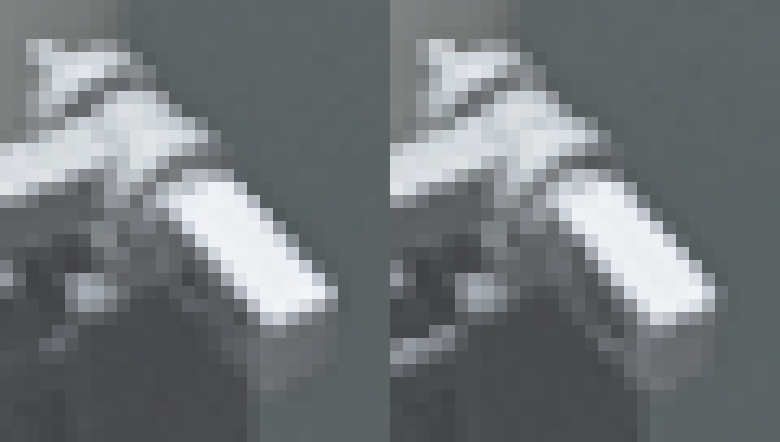

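View pics/o28.png

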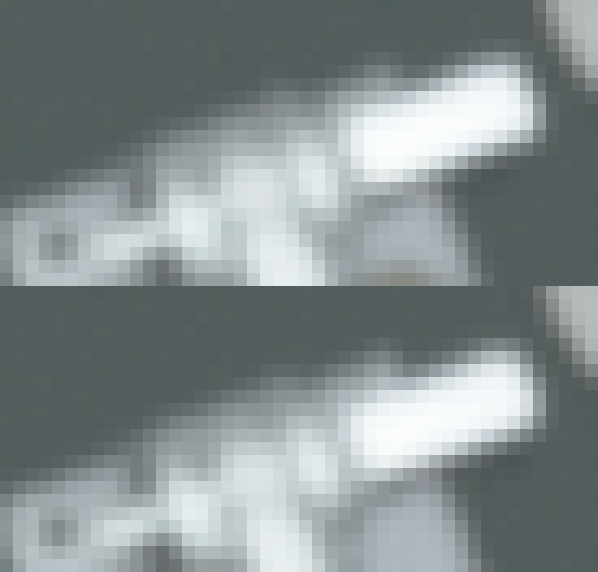

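Run:
```python
from plan import *
st=go([604,-114,225],18.8,0,mm=24.5)
```

```text
t 39.1 p [369.2  -87.38 231.67] yaw 19.11 zax [ 5.7e-03 -9.0e-04 -1.0e+00] F [ 0.2 -0.5 -0.4] gap -0.0
[[0,0.98,0.47,0.04,0.02,-0.04,0.04],[0,0.98,0.46,0.03,0,0,0],[0,0.98,0.46,0.03,0,0,0],[0,0.98,0.46,0.03,0,0,0],[0,0.98,0.46,0.03,0,0,0],[0,0.98,0.46,0.03,0,0,0],[0,0.98,0.47,0.03,0,0,0],[0,0.98,0.46,0.03,0,0,0],[0,0.71,0.34,0.02,0,0,0],[0,0,0,0,0,0,0]]
end [ 604.1 -114.   225. ] left [-0.1  0.   0. ]
```

apply_moves:
  increments:
    - [0, 0.6, 0.3, 0, 0.02, -0.04, 0.04]
    - [0, 0.98, 0.46, 0, 0, 0, 0]
    - [0, 0.98, 0.46, 0, 0, 0, 0]
    - [0, 0.98, 0.46, 0, 0, 0, 0]
    - [0, 0.98, 0.46, 0, 0, 0, 0]
    - [0, 0.98, 0.46, 0, 0, 0, 0]
    - [0, 0.9, 0.45, 0, 0, 0, 0]
    - [0, 0.7, 0.35, 0, 0, 0, 0]
    - [0, 0.5, 0.25, 0, 0, 0, 0]
    - [0, 0.2, 0.1, 0, 0, 0, 0]

```text
time_s: 40.1
tool_pos: [594.0, -111.5, 225.4]
eef_rot: [0.986, 0.165, -0.003, -0.002]
contact_force: [0.8, -0.6, 0.8]
finger_gap: -0.3
```

Run:
```python
from plan import *
st=go([604,-114,103],18.8,0,mm=20)
```

```text
t 40.1 p [ 594.05 -111.52  225.43] yaw 18.98 zax [-0.0073  0.0025 -1.    ] F [ 0.8 -0.6  0.8] gap -0.3
[[0,0.06,0.04,0.8,-0.03,0.04,0.02],[0,0.06,0.04,0.8,0,0,0],[0,0.06,0.04,0.8,0,0,0],[0,0.05,0.03,0.8,0,0,0],[0,0.06,0.04,0.8,0,0,0],[0,0.05,0.03,0.8,0,0,0],[0,0.01,0.01,0.1,0,0,0],[0,0,0,0,0,0,0],[0,0,0,0,0,0,0],[0,0,0,0,0,0,0]]
end [ 604.  -114.   102.9] left [0.  0.  0.1]
```

apply_moves:
  increments:
    - [0, 0.1, 0.08, 0.5, -0.03, 0.04, 0.02]
    - [0, 0.1, 0.08, 0.8, 0, 0, 0]
    - [0, 0.08, 0.06, 0.9, 0, 0, 0]
    - [0, 0.04, 0.02, 0.9, 0, 0, 0]
    - [0, 0, 0, 0.8, 0, 0, 0]
    - [0, 0, 0, 0.5, 0, 0, 0]
    - [0, 0, 0, 0.25, 0, 0, 0]
    - [0, 0, 0, 0.1, 0, 0, 0]
    - [0, 0, 0, 0, 0, 0, 0]
    - [0, 0, 0, 0, 0, 0, 0]

```text
time_s: 41.1
tool_pos: [604.6, -113.6, 102.2]
eef_rot: [0.986, 0.164, -0.001, -0.0]
contact_force: [-0.3, -0.8, 0.3]
finger_gap: 0.0
```

Run:
```python
from plan import *
st=go([600,-101,103],18.8,0,mm=20)
from ov import *
print("local",(Rz(PA).T@(toolpose()[0]-[572,-18.5,110])).round(2))
s=imaging.snapshot("side")[:,:,::-1].copy()
g=np.clip(255*(s/255.)**.6,0,255).astype(np.uint8)
draw(g,"side",[],275,180,60,60,10,"pics/o29.png")
```

```text
t 41.1 p [ 604.59 -113.58  102.18] yaw 18.93 zax [-1.2e-03  4.0e-04 -1.0e+00] F [-0.3 -0.8  0.3] gap 0.0
[[0,-0.01,-0.54,-0.03,-0.01,0.01,0.02],[0,0,0,0,0,0,0],[0,0,0,0,0,0,0],[0,0,0,0,0,0,0],[0,0,0,0,0,0,0],[0,0,0,0,0,0,0],[0,0,0,0,0,0,0],[0,0,0,0,0,0,0],[0,0,0,0,0,0,0],[0,0,0,0,0,0,0]]
end [ 600.  -100.9  102.9] left [ 0.  -0.1  0.1]
local [   0.22 -100.51   -7.82]
```

View pics/o29.png

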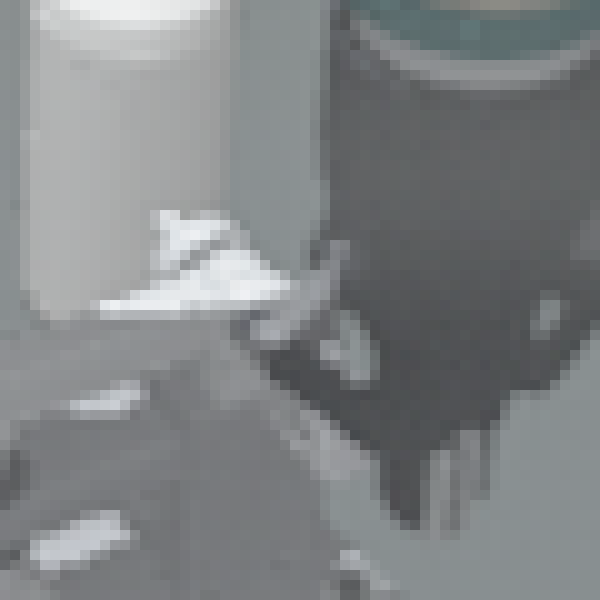

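apply_moves:
  increments:
    - [0, 0, -0.1, 0, -0.01, 0.01, 0.02]
    - [0, 0, -0.15, 0, 0, 0, 0]
    - [0, 0, -0.15, 0, 0, 0, 0]
    - [0, 0, -0.12, 0, 0, 0, 0]
    - [0, 0, -0.08, 0, 0, 0, 0]
    - [0, 0, -0.06, 0, 0, 0, 0]
    - [0, 0, -0.05, 0, 0, 0, 0]
    - [0, 0, -0.05, 0, 0, 0, 0]
    - [0, 0, -0.05, 0, 0, 0, 0]
    - [0, 0, -0.05, 0, 0, 0, 0]

```text
time_s: 42.15
tool_pos: [599.8, -93.5, 105.3]
eef_rot: [0.987, 0.163, 0.004, 0.003]
contact_force: [1.2, -4.3, 0.6]
finger_gap: -0.1
```

```bash
cat > q.py <<'E'
from ov import *
st=readout.sense();print(round(st["time_s"],2),"local",(Rz(PA).T@(toolpose()[0]-[572,-18.5,110])).round(2),"F",(Rz(PA).T@st["contact_force"]).round(1),Ro.from_quat(st["eef_rot"]).as_matrix()[:,2].round(4))
E
python3 q.py
```

```text
42.15 local [  2.13 -80.    -4.7 ] F [-0.2 -4.4  0.6] [ 0.0085 -0.0056 -0.9999]
```

apply_moves:
  increments:
    - [0, 0, -0.06, 0.02, 0, 0, 0]
    - [0, 0, -0.07, 0.02, 0, 0, 0]
    - [0, 0, -0.08, 0, 0, 0, 0]
    - [0, 0, -0.08, 0, 0, 0, 0]
    - [0, 0, -0.08, 0, 0, 0, 0]
    - [0, 0, -0.08, 0, 0, 0, 0]
    - [0, 0, -0.08, 0, 0, 0, 0]
    - [0, 0, -0.08, 0, 0, 0, 0]
    - [0, 0, -0.08, 0, 0, 0, 0]
    - [0, 0, -0.08, 0, 0, 0, 0]

```text
time_s: 43.15
tool_pos: [602.6, -91.5, 109.0]
eef_rot: [0.986, 0.165, 0.012, 0.02]
contact_force: [1.3, -6.3, -0.2]
finger_gap: 0.1
```

```bash
python3 q.py
```

```text
43.15 local [  5.49 -79.01  -0.96] F [-0.8 -6.4 -0.2] [ 0.0296 -0.0363 -0.9989]
```

apply_moves:
  increments:
    - [0, 0, 0.2, 0, 0, 0, 0]
    - [0, 0, 0.4, 0, 0, 0, 0]
    - [0, 0, 0.5, -0.2, 0, 0, 0]
    - [0, 0, 0.4, -0.6, 0, 0, 0]
    - [0, 0, 0.2, -0.9, 0, 0, 0]
    - [0, 0, 0.1, -1, 0, 0, 0]
    - [0, 0, 0, -1, 0, 0, 0]
    - [0, 0, 0, -0.8, 0, 0, 0]
    - [0, 0, 0, -0.5, 0, 0, 0]
    - [0, 0, 0, 0, 0, 0, 0]

```text
time_s: 44.15
tool_pos: [613.5, -134.1, 239.8]
eef_rot: [0.986, 0.163, 0.008, 0.015]
contact_force: [0.5, 0.5, -0.2]
finger_gap: -0.4
```

Run:
```python
from ov import *
import q
s0=cv2.imread("pics/side_end.png");s1=imaging.snapshot("side")[:,:,::-1].copy();cv2.imwrite("pics/side_end2.png",s1)
k=13
f=lambda im,x,y,w,h:cv2.resize(im[y:y+h,x:x+w],(w*k,h*k),interpolation=cv2.INTER_NEAREST)
cv2.imwrite("pics/o30.png",np.hstack([f(s0,288,198,30,34),f(s1,288,198,30,34)]))
```

```text
44.15 local [   2.07 -122.86  129.75] F [ 0.6  0.3 -0.2] [ 0.0214 -0.0259 -0.9994]
```

View pics/o30.png

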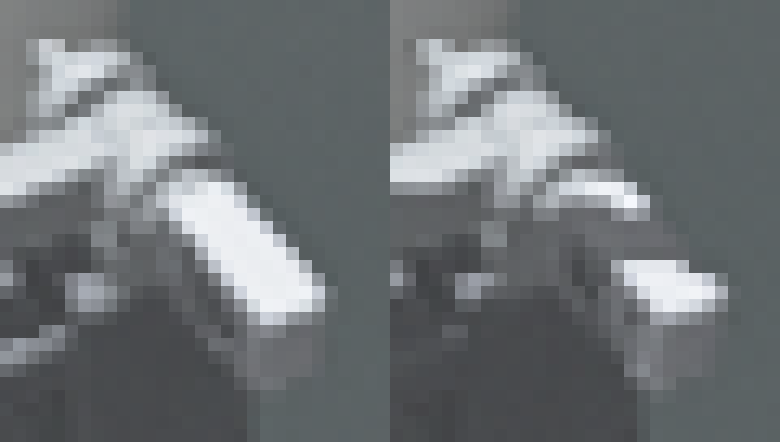

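View pics/side_end2.png

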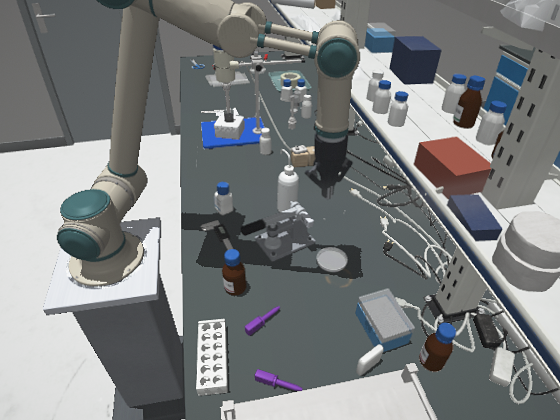

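```bash
python3 -c "
from bench import workorder;print(workorder.hand_in())"
```

```text
the job is handed in; nothing more can be done
None
```

I put the lever back on the press, pushed the clevis pin home from the right, worked the handle once and handed the job in at about 44 s.

**Lever:** it lies on the pad and the ram cap with its eye between the ears. I felt it seat at the height I had worked out beforehand.

**Pin:** I used the grey one, not the two purple look-alikes. It went through both ears and the eye with almost no side force. It stopped against about 7 N, 1.6 mm past where I expected the shoulder to meet the ear, which is within my measuring error.

**Handle:** it went down about 21 mm to a hard stop; the force rose to 22 N with only 0.4 mm more travel. When let go it rose again to its earlier place in the side picture.

**Last checks:**
- After the handle test I pushed on the pin's tail with about 6 N. The nose and tail stayed where they were in the side picture, to within a pixel (about 3 mm).
- The side-camera overlay was off by up to about 1 pixel from the robot's own positions, so the pin being home rests mostly on contact force.
- The pin-finding network did not pick up the pin while it was held in the gripper.
- After the handle test the pin's tail sat about a third of a pixel sideways, which I take to be play in the holes.
- In the last side picture the other things on the bench look undisturbed. I checked that by eye only, and the gripper was clear of everything.

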